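Restock the lower tier of the tea caddy

ROBOT

A 6-joint arm with a two-finger parallel gripper is mounted at the origin on the work surface. World frame = base frame: x ahead of the robot, y to its left, z up, the work surface at z = 0. Lengths are in m, angles in rad, forces in N, time in s.
With the tool pointing down it reaches from about 0.425 to 0.95 m from the base axis. Payload 3.5 kg.
Tool frame: the origin (TCP) lies midway between the tips of the shut fingers; the grasp point (between the pads) lies 19 mm behind it; z points along the fingers, y is the line along which they close (so a half turn about z gives the same grasp; the last joint's range is limited). The gripper opens to 85 mm and grips with 20 to 120 N. Pads are 22 mm wide; open, the fingers measure 114 mm over their backs; the gripper's body (76 mm by 85 mm) begins 54 mm behind the grasp point. The pads swing forward as they close: fully open they stand 13 mm farther back than shut.
Start: joints at [0.968, 0.286, 1.577, -0, 1.279, -0.15], TCP at [0.295, 0.607, 0.2] pointing down, gripper open.
Joint ranges: [-2.77, 2.77], [-0.9, 2.22], [0.21, 2.48], [-1.53, 4.67], [0.24, 2.81], [-2.84, 2.84]. Speed limits (rad/s): [2.79, 2.79, 3.14, 3.14, 3.14, 3.14].

INTERFACE

Orientations are given as a unit quaternion [x, y, z, w].
In Python, from plant import get_state, read_camera, ctrl gives the robot as it stands.
- The arm moves only by the shell command python3 -m crank 'ROWS' [FORCE]. ROWS is JSON, a list of rows, each a list of 3 entries, a list of its own where there are three numbers: the shift along the tool's x, y, z in mm, then the turn about the tool's z in degrees, then the closure in counts, from 0 (fully open) to 255 (shut). In form: [[[tx, ty, tz], yaw, claw], ...]. A call has 1 to 10 rows; each row is the pose to reach, as a shift and turn from the pose commanded when the call began, along the tool's axes at that moment; what a row does not reach only later rows make up. A row lasts 1/10 s, in which the tool goes at most 50 mm and 8.59 degrees, less where a joint would pass 70% of its speed; a pose out of reach is approached as far as the arm can. A call with a gripper value outside its range is refused whole. The fingers move at their own pace and stop on an object; FORCE is the grip in N (left out, the last holds). Time passes only in rows, so rows that repeat a pose let the fingers close. It gives the time, the measured TCP pose, the force, the opening and the grip force at its end, in the units of the state.
- get_state(): the state, without advancing time (a new reading comes with each control period).
- read_camera(name): name is "scene" or "top" or "wrist"; returns a dict with "frame" (400x640x3 uint8, blue, green, red), "range_z" (400x640 float32, m along the optical axis (not along the pixel's ray), 0 where there is no reading), "vfov" (degrees; the focal length in pixels is half the picture's height over the tangent of half this angle, whatever the lens; pixels are square), "cx", "cy" (the principal point, pixels), "k1" (the pictures are not rectified: a ray, as slopes to the right and down, at radius r is drawn at 1 + k1 r^2 times it, then the intrinsics apply), "origin" and "orientation" of the camera in the world. Camera axes: x right, y down, z forward; pixel columns grow to the right and rows downward; lengths in m; the calibration is good to about 2 mm. A picture is of the moment at which its call begins.
- ctrl.sign_off(): hands the job in; it is judged then, once.
The state is a dict: "time": time; "qpos": joint angles; "dq": joint speeds; "joint_efforts": joint torques, N m; "eef_pos": TCP position; "tcp_rot": TCP orientation; "contact_force": force on the tool from outside, world axes, zero at the start; "wrist_torque": the same for the moment, N m; "opening": opening from 0.0 (shut) to 1.0 (fully open); "finger_force": force on a finger pad.
Only numpy, scipy, OpenCV 4.12 (cv2) and the standard library are available. Lean on these libraries where they do the work, as an engineer would, in place of code of your own. Each camera call takes 0.05 s, during which the arm holds its last target. There are 200 camera calls.

TASK

Restock the tea caddy: take the steel keeper collar off its post and stand it on the counter, lift the wooden divider flap up to about upright, and stand every tea canister that is there upright in the lower tier, one to a well. Then fold the flap fully shut over them and slide the collar back over the post until it sits flat on the flap. Leave the kettle, mug and sugar bowl where they are.

Things in the scene. Friction and masses are not known exactly. Their poses are not given: they have to be found in the camera images.
- caddy: Black open box fixed to the counter: 100 mm deep (its x, pointing from front to hinge side), 350 mm long (its y), walls 5 mm thick, 88 mm high. Origin: centre of its underside. Floor 5 mm up. Four wells in a row from y = -170 to +110 mm, each 66 mm (y) by 90 mm (x), parted by 4 mm dividers whose tops are 35 mm above the counter; the bay beyond y = +110 mm holds only the post.
- well0 (a point): Centre of the floor of well 0 of the lower tier (5 mm above the counter); holds one canister. At caddy x = 0, y = -135 mm.
- well1 (a point): Centre of the floor of well 1 of the lower tier (5 mm above the counter); holds one canister. At caddy x = 0, y = -65 mm.
- well2 (a point): Centre of the floor of well 2 of the lower tier (5 mm above the counter); holds one canister. At caddy x = 0, y = 5 mm.
- well3 (a point): Centre of the floor of well 3 of the lower tier (5 mm above the counter); holds one canister. At caddy x = 0, y = 75 mm.
- flap (a joint): Hinged divider flap, a pale wooden board 100 x 350 x 6 mm roofing over the lower tier. Radians: 0 = closed on the caddy's walls (top face 94 mm above the counter), grows as its front edge is lifted, 1.57 = upright, stop at 1.9. Stiff friction hinge (0.35 N m): stays where it is left, takes 3 to 8 N at the handle. The post stands in its 38 mm wide open slot; two ridges on top, 8 mm high.
- flap_handle (a point): Centre of the flap's brass bar handle: round, 12 mm in diameter, 70 mm long, parallel to the caddy's y, held at both ends by uprights 40 mm above the flap's top face near its front edge (closed: 134 mm above the counter, at caddy x = -35, y = -30 mm). Free space under and around the bar; it can turn between the jaws.
- flap_hinge (a point): Point on the flap's hinge axis, level with the handle's middle (caddy x = +50, y = -30 mm, 91 mm above the counter). The axis is the caddy's y. In the closed state the bar lies 85 mm towards the front and 43 mm above this point.
- post_base (a point): Point on the axis of the upright steel post (20 mm in diameter, rounded top) at the height of the closed flap's top face, 94 mm above the counter (caddy x = -16, y = +142 mm). The post's top is 45 mm above this point. The seated collar's origin lies here.
- collar: Steel keeper collar, 220 g: flange 60 mm in diameter and 10 mm thick below a hub 40 mm in diameter, 40 mm high in all, with a 26 mm bore right through. Origin: centre of its underside, z along the bore, up. At the start it sits over the post on the closed flap.
- can_red: Red tea canister with a grey metal rim, about 160 g (may vary by a third), one solid piece: round body 54 mm in diameter, 48 mm high, with a black lid knob 20 mm in diameter that rises from 48 to 76 mm. Origin: centre of its underside, z up. May be absent.
- can_yellow: Yellow tea canister with a grey metal rim, about 160 g (may vary by a third), one solid piece: round body 54 mm in diameter, 48 mm high, with a black lid knob 20 mm in diameter that rises from 48 to 76 mm. Origin: centre of its underside, z up. May be absent.
- can_green: Green tea canister with a grey metal rim, about 160 g (may vary by a third), one solid piece: round body 54 mm in diameter, 48 mm high, with a black lid knob 20 mm in diameter that rises from 48 to 76 mm. Origin: centre of its underside, z up. May be absent.
- can_blue: Blue tea canister with a grey metal rim, about 160 g (may vary by a third), one solid piece: round body 54 mm in diameter, 48 mm high, with a black lid knob 20 mm in diameter that rises from 48 to 76 mm. Origin: centre of its underside, z up. May be absent.
- kettle: Black kettle on a thin black tray, 150 mm in diameter, 215 mm high, with a handle 120 mm out from its axis; a bystander. Origin: centre of its underside.
- mug: White mug, 82 mm in diameter, 92 mm high; a bystander. Origin: centre of its underside.
- sugar_bowl: White bowl, 100 mm in diameter, 50 mm high; a bystander. Origin: centre of its underside.
Things that resemble listed ones, but are neither listed nor needed, are in the scene too. Of the things that look like the can_red, the largest one is meant.

How it is judged:
By the outcome, as a careful person would: the job done as asked, in the order asked, and still so for the second after the job is handed in, with the robot touching nothing.
Of can_red, can_yellow, can_green, can_blue only 2 to 4 are there at a start; the rules pass over those that are not, and their reading is None.
At some moment in a run one of can_red, can_yellow, can_green, can_blue may be knocked a few centimetres aside while the robot is not near it.
Once in a run the grip may slacken for a moment while it holds something.
It also fails if it takes over 210 s, if anything falls off the work surface, if the arm or the gripper's body presses on something with over 40 N, if the wrist force passes 120 N, or if a joint passes its speed limit or range.

## Working session

There is one attempt and no reset: what is moved stays moved. The work goes in short steps, Python scripts to look and compute and a shell command to move; the robot and the scene stay as the last step left them, time stands still between calls to the robot, and variables do not carry over. Pictures are saved under pics/ and viewed, at most 14 in all, crops included, and the job is handed in when it is done.

```bash
ls; mkdir -p pics
cat > h.py <<'E'
import numpy as np, cv2
from scipy.spatial.transform import Rotation as R
from plant import get_state, read_camera, ctrl
def K(c):
    f=200/np.tan(np.radians(c['vfov'])/2); return np.array([[f,0,c['cx']],[0,f,c['cy']],[0,0,1]])
def rays(c,uv):
    uv=np.asarray(uv,float).reshape(-1,2); k=K(c)
    d=(uv-[c['cx'],c['cy']])/k[0,0]; s=d.copy()
    for _ in range(20): s=d/(1+c['k1']*(s**2).sum(1,keepdims=True))
    return np.c_[s,np.ones(len(s))]
def plane(c,uv,z):
    r=R.from_quat(c['orientation']).apply(rays(c,uv)); o=np.array(c['origin'])
    return o+r*((z-o[2])/r[:,2])[:,None]
def deproj(c,uv,win=1):
    uv=np.asarray(uv).reshape(-1,2); i=np.round(uv).astype(int)
    z=c['range_z'][i[:,1],i[:,0]]
    return np.array(c['origin'])+R.from_quat(c['orientation']).apply(rays(c,uv)*z[:,None])
def cloud(c):
    v,u=np.mgrid[0:400,0:640]; p=deproj(c,np.c_[u.ravel(),v.ravel()]).reshape(400,640,3)
    p[c['range_z']==0]=np.nan; return p
E
cat > a.py <<'E'
from h import *
for n in ('top','scene'):
    c=read_camera(n); cv2.imwrite(f'pics/{n}1.png',c['frame']); np.save(f'{n}.npy',c,allow_pickle=True)
    print(n,c['origin'],c['orientation'],c['vfov'],c['k1'],(c['range_z']>0).mean())
print(get_state())
E
python3 a.py
```

```text
pics
top [0.25734812 0.0203791  1.53837128] [-0.69443016  0.71432641 -0.05487697  0.06703022] 45.05390926113849 0.04396774055078004 0.9960234375
scene [ 1.44780253 -0.29598695  1.17088774] [ 0.77079323  0.52259394 -0.21171476 -0.29656404] 53.73904202867144 -0.08926943310904051 0.99533984375
{'time': 0.1, 'qpos': array([ 9.68034252e-01,  2.87087254e-01,  1.57801503e+00,  3.29580895e-05,
        1.27860548e+00, -1.50021652e-01]), 'dq': array([-3.75052779e-04, -2.99437727e-03, -4.51812652e-03, -9.22146972e-05,
       -1.29489649e-04, -4.43792319e-04]), 'joint_efforts': array([ 1.79316726e-04, -4.07298625e+01, -2.93697256e+01, -1.27850039e-04,
        3.43210471e-03, -1.11357971e-05]), 'eef_pos': array([0.29487132, 0.60646277, 0.19908722]), 'tcp_rot': array([ 2.24446342e-01,  9.74485875e-01, -9.77725495e-04, -4.03394333e-04]), 'contact_force': array([0.06955188, 0.41342214, 0.04978311]), 'wrist_torque': array([ 0.0135015 ,  0.04554915, -0.03885282]), 'finger_force': 0.0, 'opening': 1.0001787594077065}
```

View pics/top1.png

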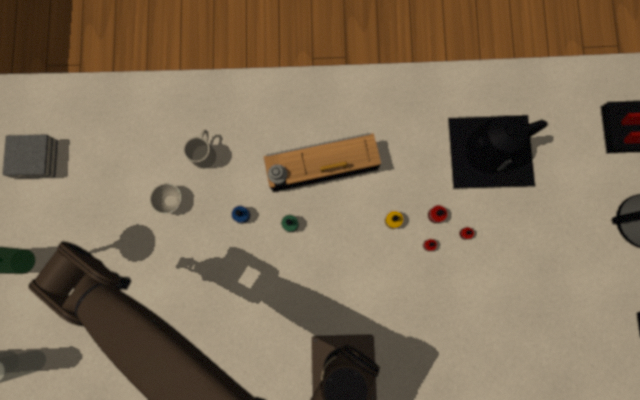

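View pics/scene1.png

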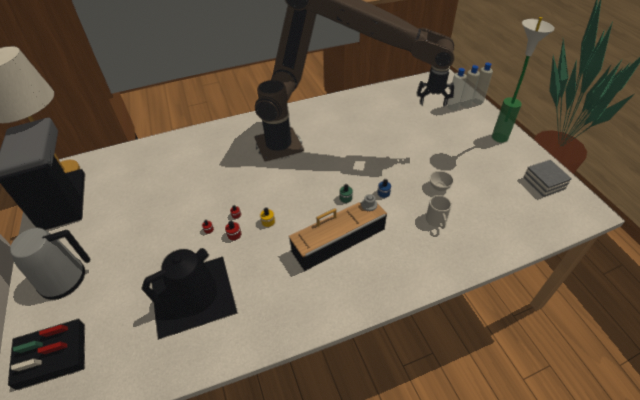

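The top view shows the caddy at about (322,162), front towards the robot, with the collar at (277,173) and the brass bar at (337,167). The canisters are blue (241,214), green (291,223), yellow (395,219) and red (438,213, the largest). Two small red decoys lie at (430,245) and (467,233).

```bash
cat > b.py <<'E'
from h import *
c=np.load('top.npy',allow_pickle=True).item(); P=cloud(c); hsv=cv2.cvtColor(c['frame'],cv2.COLOR_BGR2HSV)
for n,(u,v) in dict(blue=(241,214),green=(291,223),yellow=(395,219),red=(438,213),d1=(430,245),d2=(467,233)).items():
    w=np.zeros((400,640),bool); w[v-16:v+16,u-16:u+16]=1
    Z=P[...,2]; near=np.hypot(P[...,0]-P[v,u,0],P[...,1]-P[v,u,1])<.045
    b=w&near&(Z>.015); vv,uu=np.nonzero(b)
    s=w&(hsv[...,1]>130)&near; k=np.argwhere(s)
    kn=w&near&(c['frame'].max(2)<60)&(Z>.055)
    ctr=cv2.minEnclosingCircle(np.float32(np.c_[k[:,1],k[:,0]])) if len(k) else None
    print(n,'depthtop',np.nanmax(Z[w&near]).round(3),'bodycirc@.048',ctr and plane(c,ctr[0],.044).round(4), ctr and ctr[1], 'knob',np.nanmean(P[kn],0).round(4),kn.sum(),'all',np.nanmedian(P[b],0).round(3))
Z=P[...,2]; w=np.zeros((400,640),bool); w[125:200,255:390]=1
f=w&(abs(Z-.094)<.006); pts=P[f]
r=cv2.minAreaRect(np.float32(pts[:,:2]*1000)); print('flap',r,cv2.boxPoints(r),np.median(pts[:,2]))
# colour mask of wood
m=w&(hsv[...,1]>90)&(hsv[...,0]<25)&(hsv[...,2]>70); m=cv2.morphologyEx(m.astype(np.uint8),cv2.MORPH_OPEN,np.ones((3,3)))
q=np.argwhere(m)[:,::-1]; p=plane(c,q,.094); r=cv2.minAreaRect(np.float32(p[:,:2]*1000)); print('wood',r,cv2.boxPoints(r))
hi=w&(Z>.12); q=np.argwhere(hi); 
for s in ((q[:,1]<300),(q[:,1]>300)):
    print('high',s.sum(),P[hi][s].mean(0).round(4),P[hi][s].max(0).round(3),P[hi][s].min(0).round(3))
for n in 'top',: 
  big=cv2.resize(c['frame'][120:260,225:485],None,fx=3,fy=3,interpolation=cv2.INTER_CUBIC); cv2.imwrite('pics/crop1.png',big)
E
python3 b.py
```

```text
blue depthtop 0.082 bodycirc@.048 [[0.4689 0.306  0.044 ]] 7.528716087341309 knob [0.4688 0.3065 0.0729] 41 all [0.467 0.305 0.048]
green depthtop 0.083 bodycirc@.048 [[0.4394 0.141  0.044 ]] 3.1623775959014893 knob [0.4359 0.1526 0.0739] 37 all [0.434 0.152 0.049]
yellow depthtop 0.082 bodycirc@.048 [[ 0.4404 -0.1732  0.044 ]] 9.436753273010254 knob [ 0.4389 -0.1733  0.0764] 23 all [ 0.436 -0.17   0.049]
red depthtop 0.083 bodycirc@.048 [[ 0.4532 -0.3087  0.044 ]] 9.192488670349121 knob [ 0.4527 -0.3103  0.0743] 33 all [ 0.45  -0.307  0.048]
d1 depthtop 0.064 bodycirc@.048 [[ 0.3579 -0.2799  0.044 ]] 6.346587181091309 knob [ 0.3598 -0.2822  0.0587] 6 all [ 0.357 -0.281  0.035]
d2 depthtop 0.062 bodycirc@.048 [[ 0.3903 -0.3933  0.044 ]] 6.695061683654785 knob [ 0.3919 -0.3975  0.0573] 6 all [ 0.391 -0.395  0.035]
flap ((624.9682006835938, 47.2769775390625), (106.15921783447266, 349.94635009765625), 10.433191299438477) [[ 541.08044  209.74515]
 [ 604.4519  -134.41544]
 [ 708.85596 -115.19119]
 [ 645.4845   228.96939]] 0.09385825442525997
wood ((622.6292114257812, 44.20082092285156), (101.21891021728516, 352.8916931152344), 10.429583549499512) [[ 540.9144   208.56976]
 [ 604.79736 -138.49149]
 [ 704.344   -120.16812]
 [ 640.46106  226.89313]]
high 138 [0.5802 0.1828 0.1332] [0.6   0.204 0.144] [0.561 0.164 0.12 ]
high 113 [0.5934 0.0119 0.1373] [0.605 0.051 0.148] [ 0.582 -0.028  0.121]
```

View pics/crop1.png

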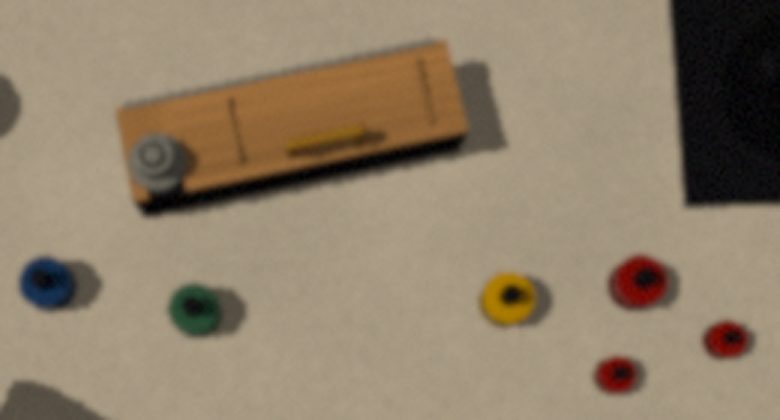

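```bash
cat > t.py <<'E'
# usage: t.py x y z phi : tool-frame shift [mm], yaw [deg] to put the TCP at world (mm) with closing line at phi deg; prefix c => caddy frame xy
from h import *
import sys
C=np.array([.6232,.0455]); A=np.radians(10.43)
def cad(x,y): return C*1000+np.array([[np.cos(A),-np.sin(A)],[np.sin(A),np.cos(A)]])@[x,y]
def shift(x,y,z,phi=10.43):
    s=get_state(); r=R.from_quat(s['tcp_rot']); d=r.inv().apply(np.array([x,y,z])-s['eef_pos']*1000)
    ty=r.apply([0,1,0]); yaw=(np.degrees(np.arctan2(ty[1],ty[0]))-phi+90)%180-90
    return d.round(1).tolist(),round(yaw,1)
if __name__=='__main__':
    a=sys.argv[1:]; c=a[0]=='c'; a=list(map(float,a[c:]))
    if c: a[:2]=cad(*a[:2])
    s=get_state(); print(np.round(a,1),shift(*a),'tilt',np.round(R.from_quat(s['tcp_rot']).apply([0,0,1]),4))
E
python3 t.py c -16 142 220 10.43; python3 -m crank '[[[0,0,0],0,0]]' 60
```

```text
[581.8 182.3 220.   10.4] ([-443.5, -256.0, -20.5], np.float64(53.6)) tilt [-0.0012 -0.0017 -1.    ]
time: 0.2
eef_pos: [0.295, 0.6066, 0.1994]
tcp_rot: [0.224, 0.974, -0.001, -0.0]
contact_force: [0.5, 0.1, 0.3]
opening: 0.999
finger_force: 0.0
```

```bash
python3 -m crank '[[[-30,-17,-15],4,0],[[-75,-43,-20],10,0],[[-120,-69,-20],17,0],[[-160,-92,-20],24,0],[[-200,-115,-20],31,0],[[-240,-139,-20],38,0],[[-280,-162,-20],45,0],[[-320,-185,-20],50,0],[[-360,-208,-20],53.6,0],[[-400,-231,-20],53.6,0]]'
python3 t.py c -16 142 220 10.43
```

```text
time: 1.2
eef_pos: [0.5545, 0.2225, 0.2203]
tcp_rot: [0.64, 0.768, 0.0, -0.0]
contact_force: [-0.1, 0.4, 0.4]
opening: 1.001
finger_force: 0.0
[581.8 182.3 220.   10.4] ([-44.5, 19.5, 0.3], np.float64(-0.0)) tilt [-0.e+00  1.e-04 -1.e+00]
```

```bash
python3 -m crank '[[[-25,11,0],0,0],[[-44.5,19.5,0],0,0],[[-44.5,19.5,0],0,0],[[-44.5,19.5,0],0,0]]'
cat > w.py <<'E'
from h import *; import sys
c=read_camera('wrist'); cv2.imwrite(f'pics/{sys.argv[1]}.png',c['frame']); np.save('wrist.npy',c,allow_pickle=True); P=cloud(c); np.save('wc.npy',P)
print(c['origin'],R.from_quat(c['orientation']).apply([0,0,1]))
E
python3 w.py w1; python3 t.py c -16 142 109 10.43
python3 - <<'E'
from h import *
P=np.load('wc.npy'); Z=P[...,2]
m=(Z>.128)&(Z<.15)&(np.hypot(P[...,0]-.582,P[...,1]-.182)<.05)
q=P[m][:,:2]*1000; print(m.sum(),cv2.minEnclosingCircle(np.float32(q)),q.mean(0))
E
```

```text
time: 1.6
eef_pos: [0.5809, 0.184, 0.22]
tcp_rot: [0.64, 0.768, -0.0, -0.0]
contact_force: [-0.1, -0.3, -0.5]
opening: 0.998
finger_force: 0.0
[0.56946299 0.25295693 0.39366884] [ 0.04871087 -0.26752687 -0.96231836]
[581.8 182.3 109.   10.4] ([-2.5, 0.8, 111.1], np.float64(0.0)) tilt [-8.e-04  4.e-04 -1.e+00]
1370 ((586.6827392578125, 185.7356719970703), 19.79070472717285) [586.52218331 186.47093486]
```

View pics/w1.png

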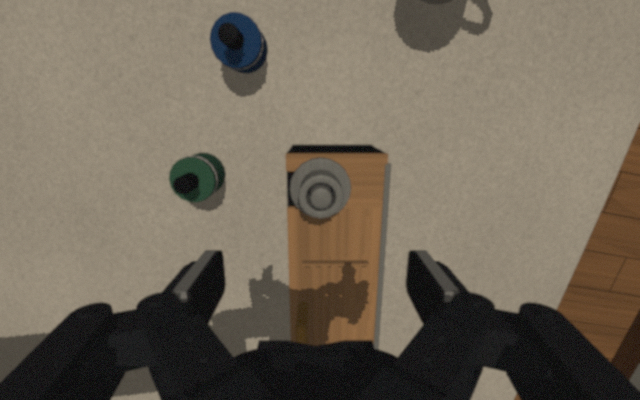

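The wrist view shows the hub centred between the open fingers at about (320,190). Depth puts it at (586.6,185.7), about 5 mm from the top-camera estimate. I'll descend partway and measure again.

```bash
python3 -m crank '[[[-2,3,20],0,60],[[-2,3,40],0,60],[[-2,3,55],0,60],[[-2,3,60],0,60],[[-2,3,60],0,60],[[-2,3,60],0,60]]'
python3 w.py w2
cat > c.py <<'E'
from h import *
from t import cad
P=np.load('wc.npy'); Z=P[...,2]; e=cad(-16,142)/1000
for lo,hi in ((.126,.137),(.137,.145)):
    m=(Z>lo)&(Z<hi)&(np.hypot(P[...,0]-e[0],P[...,1]-e[1])<.04)
    q=P[m][:,:2]*1000; print(m.sum(),len(q) and cv2.minEnclosingCircle(np.float32(q)),q.mean(0),np.median(Z[m]))
m=(Z>.088)&(Z<.099); q=P[m][:,:2]*1000; r=cv2.minAreaRect(np.float32(q)); print('flap',r,cv2.boxPoints(r).tolist())
E
python3 c.py;python3 t.py c -16 142 109 10.43
```

```text
time: 2.25
eef_pos: [0.5849, 0.1831, 0.1613]
tcp_rot: [0.64, 0.769, 0.001, 0.0]
contact_force: [-0.2, 0.5, 0.4]
opening: 0.768
finger_force: 0.0
[0.57292259 0.25202347 0.33492968] [ 0.05139018 -0.2676158  -0.96215427]
1761 ((586.6163330078125, 185.58460998535156), 19.86374855041504) [586.40080606 187.00088856] 0.1335414971271671
526 ((586.7026977539062, 185.6829376220703), 9.432275772094727) [586.50099112 185.85607193] 0.13855927608837415
flap ((614.72900390625, 132.28895568847656), (104.38846588134766, 181.37948608398438), 10.231685638427734) [[547.2556762695312, 212.26528930664062], [579.4739379882812, 33.77019500732422], [682.2023315429688, 52.3126220703125], [649.9840698242188, 230.80770874023438]]
[581.8 182.3 109.   10.4] ([-0.1, -3.6, 52.7], np.float64(0.0)) tilt [ 2.2e-03  3.0e-04 -1.0e+00]
```

```bash
python3 t.py 585.5 185.3 110
python3 -m crank '[[[-2.2,0,20],0,60],[[-2.2,0,35],0,60],[[-2.2,0,48],0,60],[[-2.2,0,51],0,60],[[-2.2,0,51],0,60]]' 20
python3 -m crank '[[[0,0,0],0,110],[[0,0,0],0,120],[[0,0,0],0,130]]' 20
python3 -m crank '[[[0,0,0],0,140],[[0,0,0],0,150],[[0,0,0],0,160],[[0,0,0],0,160]]' 20
```

```text
[585.5 185.3 110. ] ([2.2, 0.7, 51.7], np.float64(0.0)) tilt [ 2.2e-03  3.0e-04 -1.0e+00]
time: 2.8
eef_pos: [0.5844, 0.1804, 0.1085]
tcp_rot: [0.64, 0.769, -0.001, -0.001]
contact_force: [0.6, -0.0, -0.1]
opening: 0.764
finger_force: 0.0
time: 3.1
eef_pos: [0.5854, 0.1806, 0.1102]
tcp_rot: [0.64, 0.769, 0.001, 0.0]
contact_force: [0.7, 0.2, 0.1]
opening: 0.49
finger_force: 0.0
time: 3.5
eef_pos: [0.5849, 0.1805, 0.1094]
tcp_rot: [0.64, 0.769, -0.0, 0.0]
contact_force: [0.2, -0.5, -0.1]
opening: 0.371
finger_force: 0.0
```

```bash
python3 -m crank '[[[4.8,0,0],0,150],[[4.8,0,0],0,150]]' 20
python3 -m crank '[[[0,0,0],0,170],[[0,0,0],0,180],[[0,0,0],0,180]]' 20
python3 w.py w3; python3 c.py
```

```text
time: 3.7
eef_pos: [0.5838, 0.1857, 0.1093]
tcp_rot: [0.64, 0.769, 0.0, -0.0]
contact_force: [0.1, -0.1, 0.2]
opening: 0.413
finger_force: 0.0
time: 4.0
eef_pos: [0.584, 0.1852, 0.1093]
tcp_rot: [0.64, 0.769, -0.0, 0.0]
contact_force: [1.1, 0.2, -0.5]
opening: 0.295
finger_force: 0.0
[0.57232817 0.2541818  0.28296834] [ 0.04986713 -0.26789665 -0.96215625]
2372 ((586.311279296875, 185.42874145507812), 20.038976669311523) [585.04083624 188.46207247] 0.13344358025001318
936 ((584.0567626953125, 190.48760986328125), 18.58162498474121) [586.3745385  186.02800629] 0.13866783824113532
flap ((609.740966796875, 158.61419677734375), (103.99652862548828, 127.36128234863281), 10.563201904296875) [[546.949951171875, 211.683349609375], [570.2978515625, 86.48040771484375], [672.531982421875, 105.5450439453125], [649.18408203125, 230.74798583984375]]
```

View pics/w3.png

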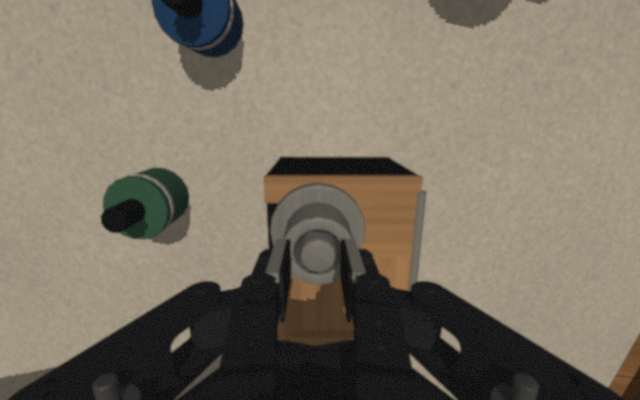

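The hub sits between the fingers at about (317,250), with the jaws not yet touching it. I'll keep closing.

```bash
python3 -m crank '[[[0,1.5,0],0,190],[[0,1.5,0],0,200],[[0,1.5,0],0,200]]' 20
python3 -m crank '[[[0,0,0],0,215],[[0,0,0],0,230],[[0,0,0],0,230],[[0,0,0],0,230]]' 20
```

```text
time: 4.35
eef_pos: [0.5855, 0.1854, 0.1093]
tcp_rot: [0.64, 0.769, -0.0, -0.0]
contact_force: [-0.0, 0.2, -1.1]
opening: 0.217
finger_force: 0.0
time: 4.75
eef_pos: [0.5855, 0.1854, 0.1093]
tcp_rot: [0.64, 0.769, -0.0, -0.0]
contact_force: [0.0, 0.0, 0.6]
opening: 0.098
finger_force: 0.0
```

```bash
python3 w.py w4; python3 c.py; python3 -c "
from h import *
c=read_camera('scene'); i=c['frame'][150:270,280:430]; cv2.imwrite('pics/s4.png',np.hstack([cv2.resize(i,None,fx=3.3,fy=3.3,interpolation=cv2.INTER_CUBIC)]))
a=cv2.imread('pics/w4.png'); b=cv2.imread('pics/s4.png'); a=cv2.resize(a[130:400,120:520],(b.shape[1]*400//495,270)); 
h=cv2.resize(b,(400,320)); o=np.zeros((320,800,3),np.uint8); o[:,400:]=h; o[:270,:400]=cv2.resize(a,(400,270)); cv2.imwrite('pics/m4.png',o)"
```

```text
[0.57378715 0.25446468 0.28298434] [ 0.04987843 -0.26787057 -0.96216293]
1749 ((586.489501953125, 185.4412841796875), 20.13926887512207) [584.96969992 193.8270472 ] 0.13346159543325242
563 ((585.9854736328125, 189.2943115234375), 13.294793128967285) [586.44483936 186.89324424] 0.13888375826341956
flap ((609.7279663085938, 158.23748779296875), (103.66635131835938, 128.12603759765625), 10.500696182250977) [[547.0875244140625, 211.78115844726562], [570.438232421875, 85.80088806152344], [672.368408203125, 104.69381713867188], [649.0177001953125, 230.67408752441406]]
```

View pics/m4.png

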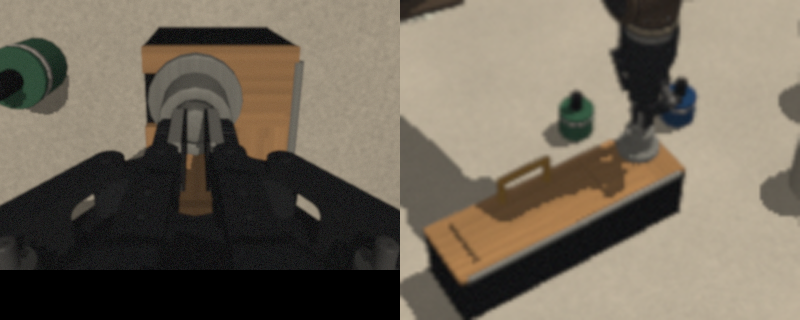

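The jaws have closed without gripping, and wood shows between the fingers on the -y side of the post. I'll check where the fingertips really are from depth.

Run:
```python
from h import *
c=np.load('wrist.npy',allow_pickle=True).item(); P=cloud(c)
for v in range(220,340,8): print(v,[tuple((P[v,u]*1000).round(0).astype(int)) for u in (290,300,306,312,318,324,332,342)])
print(get_state()['eef_pos'])
```

```text
220 [(np.int64(570), np.int64(196), np.int64(122)), (np.int64(576), np.int64(201), np.int64(133)), (np.int64(579), np.int64(202), np.int64(134)), (np.int64(582), np.int64(203), np.int64(134)), (np.int64(585), np.int64(203), np.int64(134)), (np.int64(588), np.int64(204), np.int64(134)), (np.int64(592), np.int64(204), np.int64(132)), (np.int64(600), np.int64(200), np.int64(117))]
228 [(np.int64(571), np.int64(196), np.int64(132)), (np.int64(576), np.int64(197), np.int64(134)), (np.int64(580), np.int64(197), np.int64(133)), (np.int64(583), np.int64(198), np.int64(134)), (np.int64(586), np.int64(199), np.int64(133)), (np.int64(589), np.int64(199), np.int64(134)), (np.int64(593), np.int64(200), np.int64(134)), (np.int64(598), np.int64(201), np.int64(133))]
236 [(np.int64(572), np.int64(192), np.int64(134)), (np.int64(577), np.int64(189), np.int64(125)), (np.int64(580), np.int64(193), np.int64(132)), (np.int64(583), np.int64(194), np.int64(135)), (np.int64(586), np.int64(195), np.int64(135)), (np.int64(590), np.int64(194), np.int64(132)), (np.int64(606), np.int64(159), np.int64(39)), (np.i
[... 3924 characters left out ...]
nt64(184)), (np.int64(594), np.int64(110), np.int64(95)), (np.int64(598), np.int64(110), np.int64(94)), (np.int64(602), np.int64(111), np.int64(94)), (np.int64(607), np.int64(111), np.int64(92)), (np.int64(593), np.int64(182), np.int64(187)), (np.int64(590), np.int64(204), np.int64(215))]
332 [(np.int64(577), np.int64(199), np.int64(215)), (np.int64(591), np.int64(103), np.int64(95)), (np.int64(595), np.int64(104), np.int64(96)), (np.int64(599), np.int64(105), np.int64(95)), (np.int64(604), np.int64(105), np.int64(95)), (np.int64(607), np.int64(107), np.int64(97)), (np.int64(594), np.int64(178), np.int64(185)), (np.int64(590), np.int64(203), np.int64(217))]
[0.58544272 0.185448   0.10931798]
```

Depth puts the fingertips at z≈0.146 while the state reports a TCP of 0.109, which would explain the miss. I'll rise, open, and check how the tip height compares with the TCP at several openings.

```bash
cat > tips.py <<'E'
from h import *
c=read_camera('wrist'); P=cloud(c); s=get_state()
L=R.from_quat(s['tcp_rot']).inv().apply((P.reshape(-1,3)-s['eef_pos']))*1000
m=(abs(L[:,0])<22)&(abs(L[:,1])<60)&(L[:,2]>-90)&(L[:,2]<30); q=L[m]
print('opening',s['opening'].round(3),'n',m.sum())
for sg in (-1,1):
    f=q[q[:,1]*sg>0]; t=f[f[:,2]>np.percentile(f[:,2],90)]
    print(' lowest tool-z',np.percentile(f[:,2],[90,97,99.5]).round(1),'y of tip',np.percentile(t[:,1],[2,50,98]).round(1),'x',np.percentile(t[:,0],[2,98]).round(1))
E
python3 -m crank '[[[0,0,-30],0,230],[[0,0,-70],0,230],[[0,0,-90],0,230],[[0,0,-90],0,255],[[0,0,-90],0,255],[[0,0,-90],0,255]]' | grep -E "eef|open"; python3 tips.py
python3 -m crank '[[[0,0,0],0,150],[[0,0,0],0,150],[[0,0,0],0,150],[[0,0,0],0,150],[[0,0,0],0,150],[[0,0,0],0,150]]' | grep -E "eef|open"; python3 tips.py
python3 -m crank '[[[0,0,0],0,0],[[0,0,0],0,0],[[0,0,0],0,0],[[0,0,0],0,0],[[0,0,0],0,0],[[0,0,0],0,0]]' | grep -E "eef|open"; python3 tips.py
```

```text
eef_pos: [0.5843, 0.1853, 0.1971]
opening: 0.004
eef_pos: [0.5855, 0.1854, 0.1994]
opening: 0.414
eef_pos: [0.5855, 0.1854, 0.1993]
opening: 1.001Traceback (most recent call last):
  File "tips.py", line 5, in <module>
    print('opening',s['opening'].round(3),'n',m.sum())
                    ^^^^^^^^^^^^^^^^^^
AttributeError: 'float' object has no attribute 'round'
Traceback (most recent call last):
  File "tips.py", line 5, in <module>
    print('opening',s['opening'].round(3),'n',m.sum())
                    ^^^^^^^^^^^^^^^^^^
AttributeError: 'float' object has no attribute 'round'
Traceback (most recent call last):
  File "tips.py", line 5, in <module>
    print('opening',s['opening'].round(3),'n',m.sum())
                    ^^^^^^^^^^^^^^^^^^
AttributeError: 'float' object has no attribute 'round'
```

```bash
sed -i "s/s\['opening'\].round(3)/round(s['opening'],3)/" tips.py; python3 tips.py
python3 -m crank '[[[0,0,0],0,150],[[0,0,0],0,150],[[0,0,0],0,150],[[0,0,0],0,150],[[0,0,0],0,150],[[0,0,0],0,150]]' | grep -E "eef|open"; python3 tips.py
python3 -m crank '[[[0,0,0],0,255],[[0,0,0],0,255],[[0,0,0],0,255],[[0,0,0],0,255],[[0,0,0],0,255],[[0,0,0],0,255]]' | grep -E "eef|open"; python3 tips.py; python3 w.py w5
```

```text
opening 1.003 n 5970
 lowest tool-z [-52.1 -47.5 -44.8] y of tip [-47.9 -41.7 -41.3] x [-9.3 12.1]
 lowest tool-z [-51.8 -47.6 -44.8] y of tip [43.4 43.8 49.8] x [-9.4 12.2]
eef_pos: [0.5855, 0.1855, 0.1993]
opening: 0.411
opening 0.409 n 11671
 lowest tool-z [-51.8 -41.1 -35.3] y of tip [-29.4 -18.4 -16.2] x [-8.9 12.3]
 lowest tool-z [-51.5 -41.1 -35.3] y of tip [18.8 20.8 31.9] x [-8.7 12.3]
eef_pos: [0.5855, 0.1855, 0.1993]
opening: -0.005
opening -0.001 n 9996
 lowest tool-z [-55.8 -43.3 -37.8] y of tip [-12.1  -6.2  -0.3] x [ 7.3 12.3]
 lowest tool-z [-53.8 -42.6 -37.3] y of tip [ 0.1  6.9 14.5] x [ 7.3 12.3]
[0.57380075 0.25446461 0.37298388] [ 0.04988311 -0.2678698  -0.9621629 ]
```

View pics/w5.png

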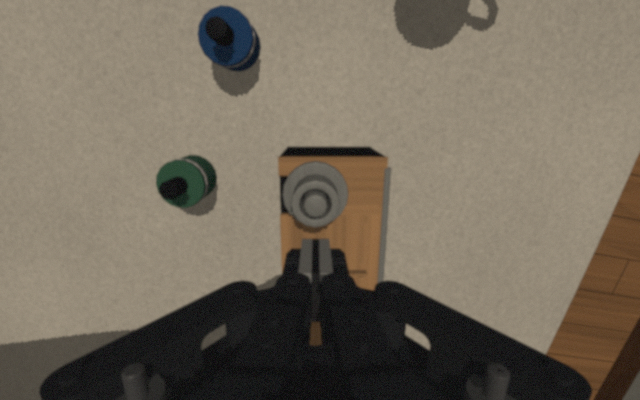

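Depth shows the real fingertips about 35 mm short of the reported TCP when shut, and about 45 mm when open. I'll apply this offset to heights and watch for contact.

```bash
python3 -m crank '[[[-1,0,0],0,100],[[-1,0,0],0,100],[[-1,0,20],0,100],[[-1,0,45],0,100],[[-1,0,70],0,100],[[-1,0,90],0,100],[[-1,0,105],0,100],[[-1,0,112],0,100],[[-1,0,118],0,100],[[-1,0,118],0,100]]' 20
python3 tips.py
python3 -m crank '[[[0,0,4],0,100],[[0,0,8],0,100],[[0,0,8],0,100]]'
```

```text
time: 9.2
eef_pos: [0.5857, 0.1845, 0.0812]
tcp_rot: [0.64, 0.769, -0.0, -0.0]
contact_force: [0.3, 0.4, 0.3]
opening: 0.602
finger_force: 0.0
opening 0.609 n 23749
 lowest tool-z [-22.  -12.1  -5.4] y of tip [-32.8 -24.5  -4.5] x [-21.5  21.8]
 lowest tool-z [-12.  -11.4 -10.9] y of tip [26.2 46.7 59.5] x [-18.7  21.4]
time: 9.55
eef_pos: [0.5853, 0.1844, 0.0729]
tcp_rot: [0.64, 0.769, -0.0, -0.0]
contact_force: [-0.5, 0.2, 0.3]
opening: 0.606
finger_force: 0.0
```

```bash
python3 -m crank '[[[0,0,0],0,125],[[0,0,0],0,135],[[0,0,0],0,145],[[0,0,0],0,145],[[0,0,0],0,145]]' 20; python3 w.py w6
```

```text
time: 10.05
eef_pos: [0.5857, 0.1845, 0.0736]
tcp_rot: [0.64, 0.769, 0.0, 0.0]
contact_force: [-1.0, -1.1, 0.9]
opening: 0.452
finger_force: 22.5
[0.57400959 0.25348654 0.24727959] [ 0.04994076 -0.26789527 -0.96215282]
```

View pics/w6.png

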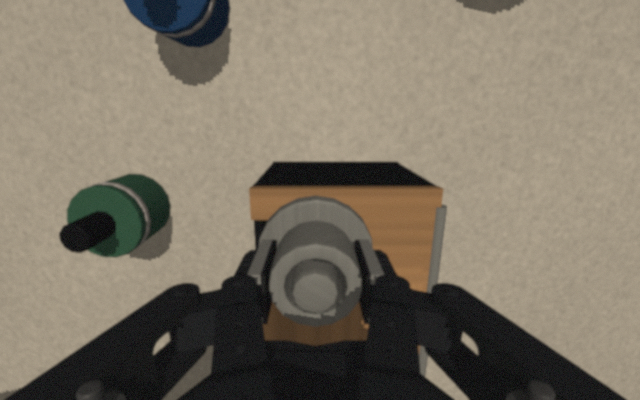

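The hub at (315,285) is gripped, with 22 N on the pads. Next I lift the collar and check the hold.

```bash
python3 -m crank '[[[0,0,0],0,160],[[0,0,0],0,160],[[0,0,-8],0,160],[[0,0,-20],0,160],[[0,0,-35],0,160],[[0,0,-52],0,160],[[0,0,-68],0,160],[[0,0,-75],0,160],[[0,0,-75],0,160]]' 60; python3 t.py 605 315 148
```

```text
time: 11.0
eef_pos: [0.5869, 0.1847, 0.1508]
tcp_rot: [0.64, 0.769, 0.002, 0.001]
contact_force: [-0.0, 0.1, -2.9]
opening: 0.448
finger_force: 60.4
[605. 315. 148.] ([124.9, 41.4, 3.0], np.float64(0.0)) tilt [ 4.1e-03  6.0e-04 -1.0e+00]
```

```bash
python3 -m crank '[[[20,7,0],0,160],[[50,17,0],0,160],[[80,27,0],0,160],[[105,35,0],0,160],[[125,41,0],0,160],[[125,41,30],0,160],[[125,41,60],0,160],[[125,41,90],0,160],[[125,41,120],0,160],[[125,41,145],0,160]]' 60
python3 -m crank '[[[0,0,8],0,160],[[0,0,13],0,160],[[0,0,16],0,160],[[0,0,16],0,160]]' 60
```

```text
time: 12.0
eef_pos: [0.6016, 0.3143, 0.0001]
tcp_rot: [0.64, 0.769, -0.002, -0.001]
contact_force: [0.1, 0.1, -3.5]
opening: 0.444
finger_force: 60.6
time: 12.4
eef_pos: [0.6041, 0.3151, -0.0115]
tcp_rot: [0.64, 0.769, 0.001, 0.0]
contact_force: [-0.2, -0.2, -2.0]
opening: 0.443
finger_force: 60.5
```

```bash
python3 -m crank '[[[0,0,3],0,160],[[0,0,5],0,160],[[0,0,6],0,160],[[0,0,6],0,160]]' 60
python3 -m crank '[[[0,0,1],0,160],[[0,0,2],0,160],[[0,0,2],0,160]]' 60
```

```text
time: 12.8
eef_pos: [0.6032, 0.3148, -0.0187]
tcp_rot: [0.64, 0.769, -0.0, -0.0]
contact_force: [0.1, 0.2, -1.2]
opening: 0.447
finger_force: 60.5
time: 13.1
eef_pos: [0.6035, 0.3149, -0.0201]
tcp_rot: [0.64, 0.769, 0.0, 0.0]
contact_force: [-1.6, -0.6, 0.4]
opening: 0.446
finger_force: 60.8
```

```bash
sed -i 's/C=np.array.*; A/C=np.array([.6279,.0487]); A/' t.py
python3 -m crank '[[[0,0,0],0,130],[[0,0,0],0,100],[[0,0,0],0,60],[[0,0,0],0,60],[[0,0,-10],0,60],[[0,0,-40],0,60],[[0,0,-80],0,60],[[0,0,-130],0,60],[[0,0,-180],0,60],[[0,0,-200],0,60]]' 30
python3 t.py c -35 -30 190
```

```text
time: 14.1
eef_pos: [0.6062, 0.316, 0.1879]
tcp_rot: [0.64, 0.769, 0.005, 0.003]
contact_force: [0.3, -0.4, 0.2]
opening: 0.762
finger_force: 0.0
[598.9  12.9 190. ] ([-296.7, -62.2, -3.3], np.float64(0.0)) tilt [ 0.0111  0.0039 -0.9999]
```

```bash
python3 -m crank '[[[-45,-9,0],0,100],[[-90,-19,0],0,100],[[-135,-28,0],0,100],[[-180,-38,0],0,100],[[-220,-46,0],0,100],[[-255,-53,0],0,100],[[-285,-60,0],0,100],[[-297,-62,0],0,100],[[-297,-62,0],0,100],[[-297,-62,0],0,100]]' 30
python3 w.py w7; python3 t.py c -35 -30 190
python3 - <<'E'
from h import *
P=np.load('wc.npy'); Z=P[...,2]
m=(Z>.125)&(Z<.145)&(np.hypot(P[...,0]-.599,P[...,1]-.013)<.06); q=P[m]*1000
print(m.sum(),cv2.minAreaRect(np.float32(q[:,:2])),np.percentile(q[:,2],[5,50,95]))
E
```

```text
time: 15.1
eef_pos: [0.5963, 0.0122, 0.1797]
tcp_rot: [0.64, 0.769, 0.0, -0.0]
contact_force: [0.4, 1.0, -0.8]
opening: 0.609
finger_force: 0.0
[0.58455934 0.08116832 0.35338097] [ 0.05033565 -0.26725979 -0.96230896]
[598.9  12.9 190. ] ([-0.3, 2.6, -10.5], np.float64(0.1)) tilt [ 2.e-04  5.e-04 -1.e+00]
1653 ((599.1399536132812, 13.570182800292969), (11.688312530517578, 80.3675308227539), 10.449899673461914) [135.49021039 138.86942036 140.4992609 ]
```

View pics/w7.png

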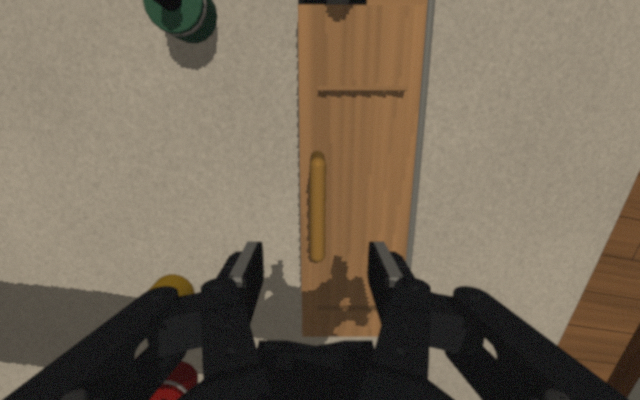

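The bar at about (318,208) is between the fingers, and its measured position (599,13.6) matches the prediction. I'll descend and grip it lightly.

```bash
python3 -m crank '[[[0,2,20],0,110],[[0,2,45],0,120],[[0,2,70],0,120],[[0,2,88],0,120],[[0,2,98],0,120],[[0,2,98],0,150],[[0,2,98],0,180],[[0,2,98],0,200],[[0,2,98],0,200]]' 30
python3 -m crank '[[[0,0,0],0,225],[[0,0,0],0,240],[[0,0,0],0,240],[[0,0,0],0,240]]' 30
```

```text
time: 16.05
eef_pos: [0.5991, 0.0118, 0.0828]
tcp_rot: [0.64, 0.769, 0.001, 0.001]
contact_force: [-0.5, -0.3, 0.2]
opening: 0.212
finger_force: 0.0
time: 16.45
eef_pos: [0.598, 0.0117, 0.0826]
tcp_rot: [0.64, 0.769, -0.0, -0.0]
contact_force: [-4.1, -0.8, 5.7]
opening: 0.126
finger_force: 29.5
```

```bash
python3 -m crank '[[[0,4,-7.2],0,240],[[0,8.7,-14.1],0,240],[[0,14,-20.5],0,240],[[0,19.8,-26.4],0,240],[[0,26.1,-31.9],0,240],[[0,32.8,-36.7],0,240],[[0,40,-41],0,240],[[0,47.5,-44.6],0,240],[[0,55.2,-47.5],0,240],[[0,63.2,-49.7],0,240]]' 40
```

```text
time: 17.45
eef_pos: [0.6592, 0.0229, 0.1356]
tcp_rot: [0.64, 0.769, -0.002, -0.001]
contact_force: [-10.1, -1.4, 9.6]
opening: 0.123
finger_force: 41.3
```

```bash
python3 -m crank '[[[0,8.2,-1.6],0,240],[[0,16.5,-2.4],0,240],[[0,24.8,-2.5],0,240],[[0,33.1,-1.9],0,240],[[0,41.3,-0.5],0,240],[[0,49.3,1.5],0,240],[[0,57.2,4.3],0,240],[[0,64.8,7.7],0,240],[[0,72,11.7],0,240],[[0,72,11.7],0,240]]' 40; python3 w.py w8
```

```text
time: 18.45
eef_pos: [0.7323, 0.0364, 0.1203]
tcp_rot: [0.64, 0.769, 0.0, 0.001]
contact_force: [-0.8, -1.4, 3.0]
opening: 0.119
finger_force: 42.8
[0.72039513 0.10541622 0.29391702] [ 0.05113832 -0.26796195 -0.96207134]
```

View pics/w8.png

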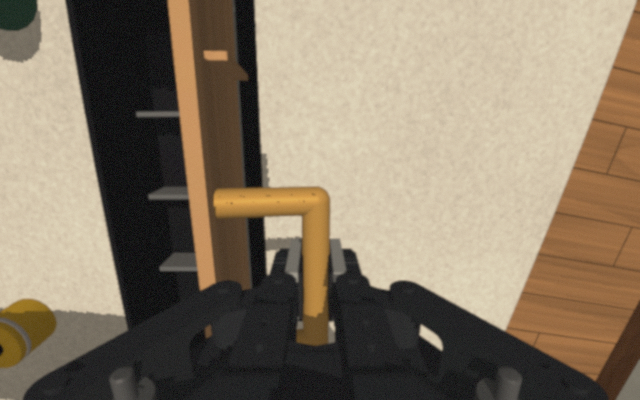

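The flap is upright, held by the bar at (315,255). I'll let go, rise, and go to the red canister.

```bash
python3 -m crank '[[[0,0,0],0,210],[[0,0,0],0,195],[[0,0,0],0,195],[[0,0,-10],0,195],[[0,0,-40],0,195],[[0,0,-80],0,195],[[0,0,-110],0,195],[[0,0,-110],0,150]]' 40; python3 t.py 457 -307 215
```

```text
time: 19.3
eef_pos: [0.7344, 0.0363, 0.2382]
tcp_rot: [0.64, 0.769, 0.004, 0.005]
contact_force: [1.1, 0.2, 1.8]
opening: 0.392
finger_force: 0.0
[ 457. -307.  215.] ([-287.1, -335.4, 19.8], np.float64(0.0)) tilt [ 0.0134 -0.001  -0.9999]
```

```bash
python3 -m crank '[[[-26,-30,0],0,150],[[-58,-68,0],0,150],[[-90,-105,0],0,150],[[-122,-143,0],0,150],[[-154,-180,0],0,150],[[-186,-217,0],0,150],[[-218,-255,0],0,150],[[-247,-290,0],0,150],[[-273,-320,10],0,150],[[-287,-337,20],0,150]]' 40
python3 -m crank '[[[0,0,0],0,150],[[0,0,20],0,150],[[0,0,40],0,150],[[0,0,40],0,150],[[0,0,40],0,150]]' 40
cat > k.py <<'E'
# k.py x y : knob/body centre near (mm) from the wrist camera, plus the tool shift to put the jaws over it
from h import *; import sys
from t import shift
e=np.array(list(map(float,sys.argv[1:3]))); b=float(sys.argv[3]) if len(sys.argv)>3 else 0
c=read_camera('wrist'); P=cloud(c)*1000; Z=P[...,2]-b
near=np.hypot(P[...,0]-e[0],P[...,1]-e[1])<70
dark=c['frame'].max(2)<70; hsv=cv2.cvtColor(c['frame'],cv2.COLOR_BGR2HSV)
for n,m in (('knob',near&(Z>73)&(Z<80)),('lid',near&(Z>44)&(Z<52)&(hsv[...,1]>110))):
    k,l,st,cc=cv2.connectedComponentsWithStats(m.astype(np.uint8))
    if k<2: print(n,'none'); continue
    i=1+np.argmax(st[1:,4]); q=P[l==i]; ctr=cv2.minEnclosingCircle(np.float32(q[:,:2])); print(n,st[i,4],np.round(ctr[0],1),round(ctr[1],1),'mean',q.mean(0).round(1))
    print('   shift',shift(ctr[0][0],ctr[0][1],get_state()['eef_pos'][2]*1000)[0])
print((get_state()['eef_pos']*1000).round(1))
E
python3 k.py 457 -307
```

```text
time: 20.3
eef_pos: [0.45, -0.3091, 0.2094]
tcp_rot: [0.641, 0.768, -0.0, 0.001]
contact_force: [0.3, 0.7, -0.9]
opening: 0.416
finger_force: 0.0
time: 20.8
eef_pos: [0.4522, -0.3063, 0.1695]
tcp_rot: [0.639, 0.769, 0.0, -0.0]
contact_force: [-0.9, -0.1, -0.5]
opening: 0.414
finger_force: 0.0
knob 352 [ 458.1 -308.1] 9.8 mean [ 458.  -307.7   75.8]
   shift [-2.3, 5.1, 0.0]
lid 1689 [ 458.  -308.1] 26.5 mean [ 457.2 -306.2   47.9]
   shift [-2.3, 5.1, 0.0]
[ 452.6 -306.8  170.4]
```

```bash
python3 -m crank '[[[-3.5,4,30],0,150],[[-3.5,4,60],0,150],[[-3.5,4,90],0,150],[[-3.5,4,115],0,150],[[-3.5,4,135],0,150],[[-3.5,4,145],0,150],[[-3.5,4,151],0,150],[[-3.5,4,151],0,150]]' 40
python3 -m crank '[[[0,0,0],0,175],[[0,0,0],0,200],[[0,0,0],0,220],[[0,0,0],0,220],[[0,0,0],0,220]]' 50
```

```text
time: 21.65
eef_pos: [0.4569, -0.3099, 0.0188]
tcp_rot: [0.64, 0.769, -0.0, 0.0]
contact_force: [-0.1, 0.3, -0.2]
opening: 0.413
finger_force: 0.0
time: 22.15
eef_pos: [0.4573, -0.3106, 0.0199]
tcp_rot: [0.64, 0.769, -0.0, 0.001]
contact_force: [-0.8, -0.5, 6.0]
opening: 0.216
finger_force: 48.9
```

```bash
python3 -m crank '[[[0,0,-6],0,225],[[0,0,-20],0,225],[[0,0,-45],0,225],[[0,0,-70],0,225],[[0,0,-95],0,225],[[0,0,-115],0,225],[[0,0,-120],0,225],[[0,0,-120],0,225]]' 60; python3 t.py c -6 -135 138
```

```text
time: 22.95
eef_pos: [0.4567, -0.3099, 0.1394]
tcp_rot: [0.64, 0.769, -0.0, 0.001]
contact_force: [-0.2, -0.2, -2.2]
opening: 0.211
finger_force: 58.6
[646.4 -85.2 138. ] ([186.6, 227.4, 1.3], np.float64(0.0)) tilt [ 0.0014 -0.0014 -1.    ]
```

```bash
python3 -m crank '[[[15,18,0],0,225],[[40,48,0],0,225],[[70,85,0],0,225],[[100,122,0],0,225],[[130,159,0],0,225],[[155,190,0],0,225],[[175,214,0],0,225],[[185,226,0],0,225],[[185,226,0],0,225],[[185,226,0],0,225]]' 60
python3 t.py c -6 -135 138; python3 w.py w9
```

```text
time: 23.95
eef_pos: [0.644, -0.0874, 0.1372]
tcp_rot: [0.64, 0.769, -0.001, -0.001]
contact_force: [-0.1, -0.0, -1.7]
opening: 0.214
finger_force: 58.8
[646.4 -85.2 138. ] ([1.7, 2.8, -0.8], np.float64(0.0)) tilt [-2.5e-03 -1.0e-04 -1.0e+00]
[ 0.63273489 -0.01834276  0.31082179] [ 0.04745855 -0.26799435 -0.96225086]
```

View pics/w9.png

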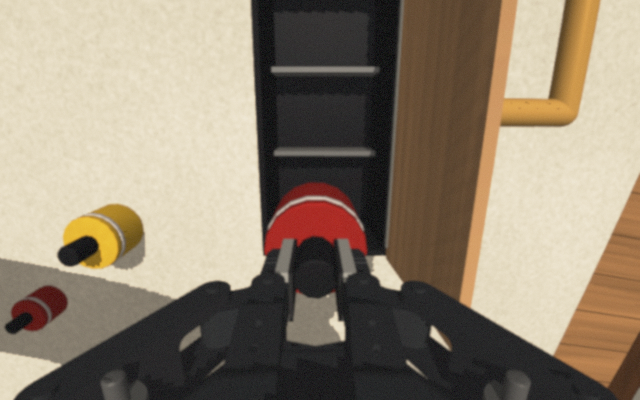

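Red is held over well 0, just short of the divider at (323,152) and clear of both walls. I'll lower it.

```bash
python3 -m crank '[[[0,1,20],0,225],[[0,1,45],0,225],[[0,1,70],0,225],[[0,1,90],0,225],[[0,1,102],0,225],[[0,1,107],0,225],[[0,1,109],0,225],[[0,1,109],0,225]]' 60
python3 -m crank '[[[0,0,2],0,225],[[0,0,3],0,225],[[0,0,3],0,225]]' 60
```

```text
time: 24.8
eef_pos: [0.6449, -0.0879, 0.0292]
tcp_rot: [0.64, 0.768, -0.001, -0.001]
contact_force: [-3.4, -2.8, -0.9]
opening: 0.212
finger_force: 59.5
time: 25.1
eef_pos: [0.6462, -0.0875, 0.0273]
tcp_rot: [0.64, 0.768, -0.0, 0.001]
contact_force: [-5.0, -2.5, 1.9]
opening: 0.215
finger_force: 59.3
```

```bash
python3 -m crank '[[[0,-3,0],0,225],[[0,-4,1],0,225],[[0,-4,2],0,225]]' 60
python3 -m crank '[[[0,0,0],0,210],[[0,0,0],0,190],[[0,0,0],0,180],[[0,0,0],0,180]]' 40
python3 -m crank '[[[0,0,-8],0,180],[[0,0,-30],0,180],[[0,0,-60],0,180],[[0,0,-100],0,180],[[0,0,-140],0,150],[[0,0,-150],0,150],[[0,0,-150],0,150]]' 40
python3 k.py 646 -85 5
```

```text
time: 25.4
eef_pos: [0.6423, -0.0871, 0.025]
tcp_rot: [0.64, 0.769, 0.0, 0.0]
contact_force: [-2.1, 0.6, 5.8]
opening: 0.208
finger_force: 59.8
time: 25.8
eef_pos: [0.6423, -0.0872, 0.0242]
tcp_rot: [0.64, 0.769, 0.0, 0.0]
contact_force: [-1.1, -0.5, 0.2]
opening: 0.293
finger_force: 0.0
time: 26.5
eef_pos: [0.6438, -0.0878, 0.1779]
tcp_rot: [0.64, 0.769, 0.001, 0.003]
contact_force: [0.3, -0.4, 0.1]
opening: 0.408
finger_force: 0.0
knob 428 [651.8 -78.5] 60.8 mean [ 668.9 -102.2   81.7]
   shift [7.0, 11.0, 0.0]
lid 1729 [643.3 -84.9] 26.9 mean [642.9 -83.   52.8]
   shift [2.3, 1.4, 0.0]
[642.3 -87.4 175. ]
```

```bash
python3 t.py 444 -171 172
python3 -m crank '[[[-6,-15,0],0,150],[[-18,-45,0],0,150],[[-28,-90,0],0,150],[[-36,-130,0],0,150],[[-44,-165,0],0,150],[[-47,-195,0],0,150],[[-47,-205,0],0,150],[[-47,-210,0],0,150],[[-47,-210,0],0,150]]' 40
python3 k.py 444 -171
```

```text
[ 444. -171.  172.] ([-46.2, -210.2, 2.7], np.float64(0.0)) tilt [ 1.5e-03 -4.0e-04 -1.0e+00]
time: 27.45
eef_pos: [0.444, -0.1713, 0.1735]
tcp_rot: [0.64, 0.769, 0.0, -0.001]
contact_force: [0.7, -0.8, -0.6]
opening: 0.412
finger_force: 0.0
knob 352 [ 444.5 -171.1] 9.9 mean [ 444.2 -170.6   75.7]
   shift [0.3, -0.0, 0.0]
lid 1716 [ 444.2 -171. ] 26.8 mean [ 443.7 -169.    47.8]
   shift [0.4, -0.3, 0.0]
[ 444.5 -171.3  173.8]
```

```bash
python3 -m crank '[[[-1,-1,30],0,150],[[-1,-1,60],0,150],[[-1,-1,90],0,150],[[-1,-1,118],0,150],[[-1,-1,138],0,150],[[-1,-1,148],0,150],[[-1,-1,152.5],0,150],[[-1,-1,152.5],0,150]]' 40
python3 -m crank '[[[0,0,0],0,175],[[0,0,0],0,200],[[0,0,0],0,220],[[0,0,0],0,225],[[0,0,0],0,225]]' 60
python3 -m crank '[[[0,0,-6],0,225],[[0,0,-20],0,225],[[0,0,-45],0,225],[[0,0,-70],0,225],[[0,0,-95],0,225],[[0,0,-115],0,225],[[0,0,-118],0,225],[[0,0,-118],0,225]]' 60; python3 t.py c -8 -65 138
```

```text
time: 28.3
eef_pos: [0.4439, -0.1727, 0.0218]
tcp_rot: [0.64, 0.769, 0.0, -0.0]
contact_force: [-0.3, -0.2, 0.1]
opening: 0.415
finger_force: 0.0
time: 28.8
eef_pos: [0.4442, -0.1734, 0.023]
tcp_rot: [0.64, 0.769, 0.0, 0.001]
contact_force: [-0.6, 0.5, 6.4]
opening: 0.209
finger_force: 58.7
time: 29.6
eef_pos: [0.4432, -0.1727, 0.1397]
tcp_rot: [0.64, 0.769, 0.0, 0.0]
contact_force: [0.8, 0.0, -1.5]
opening: 0.21
finger_force: 58.8
[631.8 -16.7 138. ] ([119.2, 213.8, 1.7], np.float64(0.0)) tilt [ 2.e-04 -1.e-04 -1.e+00]
```

```bash
python3 -m crank '[[[10,18,0],0,225],[[26,46,0],0,225],[[46,82,0],0,225],[[66,118,0],0,225],[[86,154,0],0,225],[[102,184,0],0,225],[[113,204,0],0,225],[[118,212,0],0,225],[[118,213,0],0,225],[[118,213,0],0,225]]' 60
python3 t.py c -8 -65 29
```

```text
time: 30.6
eef_pos: [0.6302, -0.0185, 0.1385]
tcp_rot: [0.64, 0.769, -0.001, -0.001]
contact_force: [0.8, 0.4, -2.4]
opening: 0.21
finger_force: 58.9
[631.8 -16.7  29. ] ([1.5, 2.2, 109.5], np.float64(0.0)) tilt [-0.0027  0.     -1.    ]
```

```bash
python3 -m crank '[[[0,0,20],0,225],[[0,0,45],0,225],[[0,0,70],0,225],[[0,0,90],0,225],[[0,0,102],0,225],[[0,0,107],0,225],[[0,0,109],0,225],[[0,0,111],0,225],[[0,0,111],0,225]]' 60; python3 k.py 632 -17 5
```

```text
time: 31.5
eef_pos: [0.632, -0.0183, 0.0298]
tcp_rot: [0.64, 0.769, 0.0, 0.001]
contact_force: [-0.0, 0.1, -0.9]
opening: 0.21
finger_force: 58.9
knob 1846 [635.2 -12.4] 19.7 mean [633.4 -13.6  82.2]
   shift [5.2, 4.2, 0.0]
lid 3304 [632.7 -15.3] 26.8 mean [630.   -2.6  54.6]
   shift [2.8, 1.2, -0.0]
[632.  -18.3  29.8]
```

```bash
python3 -m crank '[[[0,0,1],0,225],[[0,0,2.5],0,225],[[0,0,2.5],0,225]]' 60
python3 -m crank '[[[0,0,0],0,210],[[0,0,0],0,190],[[0,0,0],0,180],[[0,0,0],0,180]]' 40
python3 -m crank '[[[0,0,-8],0,180],[[0,0,-30],0,180],[[0,0,-60],0,180],[[0,0,-100],0,180],[[0,0,-140],0,150],[[0,0,-146],0,150],[[0,0,-146],0,150],[[0,0,-146],0,150]]' 40
python3 k.py 632 -17 5;  python3 t.py 441 155 173
```

```text
time: 31.85
eef_pos: [0.632, -0.0182, 0.0282]
tcp_rot: [0.64, 0.769, 0.0, 0.0]
contact_force: [-2.5, 0.9, 4.8]
opening: 0.211
finger_force: 59.4
time: 32.25
eef_pos: [0.6314, -0.0181, 0.0262]
tcp_rot: [0.64, 0.769, 0.0, 0.0]
contact_force: [1.2, -0.6, -0.4]
opening: 0.295
finger_force: 0.0
time: 33.05
eef_pos: [0.6305, -0.0179, 0.171]
tcp_rot: [0.64, 0.769, -0.001, -0.001]
contact_force: [-0.3, -0.3, -0.9]
opening: 0.409
finger_force: 0.0
knob 371 [632.3 -15.8] 9.9 mean [632.4 -15.5  80.7]
   shift [1.6, 2.5, -0.0]
lid 1808 [632.4 -16. ] 26.9 mean [632.1 -13.7  52.8]
   shift [1.4, 2.6, -0.0]
[630.1 -17.8 170.1]
[441. 155. 173.] ([204.3, -154.6, -2.0], np.float64(0.0)) tilt [-3.7e-03  7.0e-04 -1.0e+00]
```

```bash
python3 -m crank '[[[20,-15,-2],0,150],[[50,-38,-2],0,150],[[85,-64,-2],0,150],[[120,-91,-2],0,150],[[155,-117,-2],0,150],[[180,-136,-2],0,150],[[198,-150,-2],0,150],[[204,-154,-2],0,150],[[204,-154,-2],0,150],[[204,-154,-2],0,150]]' 40
python3 k.py 441 155
```

```text
time: 34.1
eef_pos: [0.4433, 0.154, 0.1738]
tcp_rot: [0.64, 0.768, -0.0, -0.0]
contact_force: [0.5, 0.0, 0.6]
opening: 0.409
finger_force: 0.0
knob 353 [442.2 155.9] 10.0 mean [442.  156.3  75.7]
   shift [2.2, -1.0, -0.0]
lid 1 [447.5 136.3] 0.0 mean [447.5 136.3  47.9]
   shift [-18.0, 0.7, 0.0]
[443.5 153.9 173.9]
```

```bash
python3 -m crank '[[[1,-2,30],0,150],[[1,-2,60],0,150],[[1,-2,90],0,150],[[1,-2,118],0,150],[[1,-2,138],0,150],[[1,-2,148],0,150],[[1,-2,152.5],0,150],[[1,-2,152.5],0,150]]' 40
python3 -m crank '[[[0,0,0],0,175],[[0,0,0],0,200],[[0,0,0],0,220],[[0,0,0],0,225],[[0,0,0],0,225]]' 60
python3 -m crank '[[[0,0,-6],0,225],[[0,0,-20],0,225],[[0,0,-45],0,225],[[0,0,-70],0,225],[[0,0,-95],0,225],[[0,0,-115],0,225],[[0,0,-118],0,225],[[0,0,-118],0,225]]' 60; python3 t.py c -8 5 138
```

```text
time: 34.95
eef_pos: [0.4413, 0.1549, 0.0218]
tcp_rot: [0.64, 0.768, -0.0, -0.0]
contact_force: [-0.6, -0.3, -0.2]
opening: 0.414
finger_force: 0.0
time: 35.45
eef_pos: [0.4417, 0.1553, 0.023]
tcp_rot: [0.64, 0.769, 0.001, 0.001]
contact_force: [-1.2, -0.6, 6.3]
opening: 0.212
finger_force: 58.6
time: 36.25
eef_pos: [0.4406, 0.1552, 0.1397]
tcp_rot: [0.64, 0.769, 0.0, 0.0]
contact_force: [0.5, -0.5, -2.2]
opening: 0.209
finger_force: 58.7
[619.1  52.2 138. ] ([-133.7, 156.8, 1.8], np.float64(0.0)) tilt [ 4.e-04  1.e-04 -1.e+00]
```

```bash
python3 -m crank '[[[-11,13,0],0,225],[[-30,35,0],0,225],[[-54,62,0],0,225],[[-78,90,0],0,225],[[-100,116,0],0,225],[[-118,137,0],0,225],[[-130,150,0],0,225],[[-135,156,0],0,225],[[-135,156,0],0,225],[[-135,156,0],0,225]]' 60
python3 -m crank '[[[0,0,20],0,225],[[0,0,45],0,225],[[0,0,70],0,225],[[0,0,90],0,225],[[0,0,102],0,225],[[0,0,107],0,225],[[0,0,109],0,225],[[0,0,111],0,225],[[0,0,111],0,225]]' 60; python3 t.py c -8 5 28
```

```text
time: 37.25
eef_pos: [0.6177, 0.051, 0.1386]
tcp_rot: [0.64, 0.769, -0.001, -0.001]
contact_force: [0.1, 0.9, -1.3]
opening: 0.211
finger_force: 58.8
time: 38.15
eef_pos: [0.6193, 0.0507, 0.0298]
tcp_rot: [0.64, 0.769, 0.0, 0.001]
contact_force: [-0.2, -0.2, -1.9]
opening: 0.216
finger_force: 58.8
[619.1  52.2  28. ] ([1.5, 0.0, 1.8], np.float64(0.0)) tilt [ 1.7e-03 -1.0e-04 -1.0e+00]
```

```bash
python3 -m crank '[[[0,0,1],0,225],[[0,0,2.5],0,225],[[0,0,2.5],0,225]]' 60
python3 -m crank '[[[0,0,0],0,210],[[0,0,0],0,190],[[0,0,0],0,180],[[0,0,0],0,180]]' 40
python3 -m crank '[[[0,0,-8],0,180],[[0,0,-30],0,180],[[0,0,-60],0,180],[[0,0,-100],0,180],[[0,0,-140],0,150],[[0,0,-146],0,150],[[0,0,-146],0,150],[[0,0,-146],0,150]]' 40
python3 k.py 619 52 5;  python3 t.py 474 309 173
```

```text
time: 38.45
eef_pos: [0.6195, 0.0506, 0.0282]
tcp_rot: [0.64, 0.769, 0.0, 0.001]
contact_force: [-2.7, -0.4, 5.3]
opening: 0.211
finger_force: 59.4
time: 38.85
eef_pos: [0.6187, 0.0507, 0.0261]
tcp_rot: [0.64, 0.769, 0.0, 0.0]
contact_force: [-0.1, 0.3, 0.4]
opening: 0.294
finger_force: 0.0
time: 39.65
eef_pos: [0.6178, 0.0508, 0.1711]
tcp_rot: [0.64, 0.769, -0.001, -0.001]
contact_force: [0.2, 0.2, -0.8]
opening: 0.411
finger_force: 0.0
knob 369 [619.8  51.4] 9.9 mean [619.8  51.8  80.8]
   shift [0.1, 2.5, -0.0]
lid 1019 [621.4  -9. ] 26.5 mean [620.7  -0.7  52.7]
   shift [-59.6, -6.9, -0.0]
[617.4  50.8 170.1]
[474. 309. 173.] ([279.9, -94.1, -2.3], np.float64(0.0)) tilt [-3.7e-03  3.0e-04 -1.0e+00]
```

```bash
python3 -m crank '[[[22,-7,-4],0,150],[[58,-19,-4],0,150],[[100,-34,-4],0,150],[[142,-48,-4],0,150],[[184,-62,-4],0,150],[[222,-75,-4],0,150],[[255,-86,-4],0,150],[[274,-92,-4],0,150],[[280,-94,-4],0,150],[[280,-94,-4],0,150]]' 40
python3 -m crank '[[[0,0,0],0,150],[[0,0,0],0,150]]' 40
python3 k.py 474 309
```

```text
time: 40.7
eef_pos: [0.4744, 0.3091, 0.1747]
tcp_rot: [0.639, 0.769, -0.001, -0.001]
contact_force: [-0.3, -0.5, -0.2]
opening: 0.415
finger_force: 0.0
time: 40.9
eef_pos: [0.4759, 0.3079, 0.1759]
tcp_rot: [0.64, 0.768, -0.0, -0.0]
contact_force: [0.5, 0.0, -1.3]
opening: 0.414
finger_force: 0.0
knob 346 [475.  311.4] 9.8 mean [474.9 311.8  75.6]
   shift [3.6, -0.4, -0.0]
lid 1473 [474.6 311.4] 25.5 mean [474.2 313.3  47.9]
   shift [3.6, -0.8, -0.0]
[476.  308.  176.1]
```

```bash
python3 -m crank '[[[2.5,-1.5,30],0,150],[[2.5,-1.5,60],0,150],[[2.5,-1.5,90],0,150],[[2.5,-1.5,118],0,150],[[2.5,-1.5,138],0,150],[[2.5,-1.5,150],0,150],[[2.5,-1.5,154.5],0,150],[[2.5,-1.5,154.5],0,150]]' 40
python3 -m crank '[[[0,0,0],0,175],[[0,0,0],0,200],[[0,0,0],0,220],[[0,0,0],0,225],[[0,0,0],0,225]]' 60
python3 -m crank '[[[0,0,-6],0,225],[[0,0,-20],0,225],[[0,0,-45],0,225],[[0,0,-70],0,225],[[0,0,-95],0,225],[[0,0,-115],0,225],[[0,0,-145],0,225],[[0,0,-160],0,225],[[0,0,-160],0,225]]' 60; python3 t.py c -8 75 180
```

```text
time: 41.75
eef_pos: [0.4738, 0.311, 0.0218]
tcp_rot: [0.64, 0.768, -0.0, -0.0]
contact_force: [-0.2, 0.3, 0.1]
opening: 0.41
finger_force: 0.0
time: 42.25
eef_pos: [0.4744, 0.3117, 0.0233]
tcp_rot: [0.64, 0.769, 0.001, 0.001]
contact_force: [-1.4, -1.2, 5.6]
opening: 0.208
finger_force: 58.6
time: 43.15
eef_pos: [0.4751, 0.312, 0.1852]
tcp_rot: [0.64, 0.769, 0.003, 0.001]
contact_force: [-0.0, -0.0, -2.1]
opening: 0.209
finger_force: 58.7
[606.5 121.  180. ] ([-211.6, 94.5, 5.5], np.float64(0.0)) tilt [ 0.0058  0.0025 -1.    ]
```

```bash
python3 -m crank '[[[-15,7,0],0,225],[[-42,19,0],0,225],[[-77,34,0],0,225],[[-112,50,0],0,225],[[-147,66,0],0,225],[[-177,79,0],0,225],[[-200,89,0],0,225],[[-211,94,0],0,225],[[-213,95,0],0,225],[[-213,95,0],0,225]]' 60
python3 -m crank '[[[0,0,0],0,225],[[0,0,5],0,225]]'
python3 t.py c -8 74 30; python3 k.py 607 121 165
```

```text
time: 44.15
eef_pos: [0.6048, 0.119, 0.1806]
tcp_rot: [0.64, 0.768, -0.001, -0.001]
contact_force: [0.4, 0.8, -1.1]
opening: 0.21
finger_force: 58.7
time: 44.35
eef_pos: [0.6056, 0.1201, 0.1775]
tcp_rot: [0.639, 0.769, 0.001, 0.001]
contact_force: [-0.4, -0.7, -1.9]
opening: 0.21
finger_force: 58.7
[606.6 120.   30. ] ([-0.3, 0.8, 147.5], np.float64(0.1)) tilt [ 1.6e-03  2.0e-04 -1.0e+00]
knob 208 [618.4 123.7] 11.7 mean [616.1 130.4 241.6]
   shift [1.2, 14.1, -0.0]
lid 11 [596.1 128.8] 1.7 mean [595.9 129.  213.1]
   shift [10.3, -7.0, 0.0]
[604.8 120.  176. ]
```

```bash
python3 -m crank '[[[0,0,25],0,225],[[0,0,55],0,225],[[0,0,85],0,225],[[0,0,110],0,225],[[0,0,128],0,225],[[0,0,138],0,225],[[0,0,142],0,225],[[0,0,144],0,225],[[0,0,144],0,225]]' 60
python3 t.py c -8 74 28
```

```text
time: 45.3
eef_pos: [0.6063, 0.1192, 0.0338]
tcp_rot: [0.64, 0.769, 0.001, 0.001]
contact_force: [0.4, -1.0, -2.3]
opening: 0.216
finger_force: 58.8
[606.6 120.   28. ] ([0.8, 0.5, 5.8], np.float64(0.0)) tilt [ 1.6e-03  1.0e-04 -1.0e+00]
```

```bash
python3 -m crank '[[[0,0,2],0,225],[[0,0,4],0,225],[[0,0,6],0,225],[[0,0,6],0,225]]' 60
python3 -m crank '[[[0,0,0],0,210],[[0,0,0],0,190],[[0,0,0],0,180],[[0,0,0],0,180]]' 40
python3 -m crank '[[[0,0,-8],0,180],[[0,0,-30],0,180],[[0,0,-70],0,180],[[0,0,-115],0,180],[[0,0,-160],0,150],[[0,0,-200],0,150],[[0,0,-220],0,150],[[0,0,-220],0,150]]' 40
python3 k.py 607 121 5;  python3 t.py c 98 -30 240
python3 - <<'E'
from h import *
c=read_camera('top'); cv2.imwrite('pics/top2.png',cv2.resize(c['frame'][100:270,150:480],None,fx=2.4,fy=2.4,interpolation=cv2.INTER_CUBIC))
E
```

```text
time: 45.7
eef_pos: [0.6061, 0.1189, 0.0284]
tcp_rot: [0.64, 0.769, 0.0, 0.0]
contact_force: [-3.2, -0.8, 5.2]
opening: 0.207
finger_force: 59.3
time: 46.1
eef_pos: [0.6056, 0.119, 0.0266]
tcp_rot: [0.64, 0.769, 0.0, 0.0]
contact_force: [-0.5, -0.9, -0.4]
opening: 0.291
finger_force: 0.0
time: 46.9
eef_pos: [0.6079, 0.1191, 0.2525]
tcp_rot: [0.64, 0.769, 0.003, 0.004]
contact_force: [-0.1, -0.0, -1.1]
opening: 0.412
finger_force: 0.0
knob 227 [606.9 118.7] 9.8 mean [606.8 119.2  80.7]
   shift [-0.5, 0.3, 0.0]
lid 1090 [607.  118.8] 26.8 mean [606.8 119.4  52.8]
   shift [-0.3, 0.5, 0.0]
[606.5 119.1 249.1]
[729.7  36.9 240. ] ([-103.1, 106.3, 9.6], np.float64(0.0)) tilt [ 4.4e-03  1.0e-04 -1.0e+00]
```

View pics/top2.png

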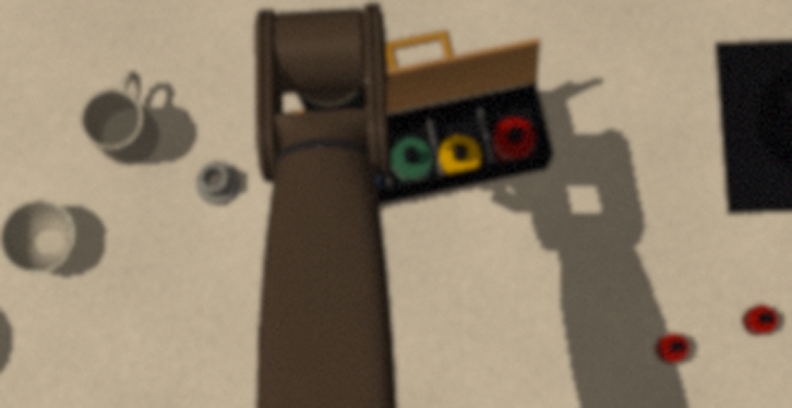

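The canisters are in the wells (blue is under the arm, but the wrist camera confirmed it upright), the collar stands at (218,182), and the flap is upright. I'll go back to the bar.

```bash
python3 t.py 732.5 36.4 240
python3 -m crank '[[[-10,10,0],0,150],[[-30,32,0],0,150],[[-55,58,0],0,150],[[-80,84,4],0,150],[[-97,102,8],0,180],[[-103,108,8],0,190],[[-103,108,8],0,190],[[-103,108,8],0,190]]' 40
python3 t.py 732 36.4 120
python3 - <<'E'
from h import *
c=read_camera('wrist'); P=cloud(c)*1000; hsv=cv2.cvtColor(c['frame'],cv2.COLOR_BGR2HSV)
m=(P[...,2]>160)&(P[...,2]<200)&(hsv[...,1]>120)&(hsv[...,0]>12)&(np.hypot(P[...,0]-732,P[...,1]-36)<60)&(P[...,0]>715)
q=P[m]; print(m.sum(),cv2.minAreaRect(np.float32(q[:,:2])),np.percentile(q[:,2],[5,50,95]))
E
```

```text
[732.5  36.4 240. ] ([-104.3, 110.1, 6.5], np.float64(0.0)) tilt [-1.e-04 -0.e+00 -1.e+00]
time: 47.8
eef_pos: [0.7298, 0.0377, 0.2377]
tcp_rot: [0.64, 0.769, -0.001, -0.001]
contact_force: [-0.0, 0.4, -0.1]
opening: 0.25
finger_force: 0.0
[732.   36.4 120. ] ([-1.8, 2.2, 117.7], np.float64(0.0)) tilt [-2.2e-03  4.0e-04 -1.0e+00]
1736 ((729.8517456054688, 37.0034065246582), (32.93026351928711, 80.7474594116211), 10.029847145080566) [168.65681315 171.15536649 175.36182411]
```

Run:
```python
from h import *
from t import cad,A,C
c=read_camera('wrist'); P=cloud(c)*1000; hsv=cv2.cvtColor(c['frame'],cv2.COLOR_BGR2HSV)
m=(P[...,2]>150)&(P[...,2]<200)&(hsv[...,1]>120)
d=P[...,:2]-C*1000; X=d[...,0]*np.cos(A)+d[...,1]*np.sin(A); Y=-d[...,0]*np.sin(A)+d[...,1]*np.cos(A)
for lo,hi in ((-20,-5),(-5,2),(2,8)):
    k=m&(Y>lo)&(Y<hi)&(X>58)&(X<120); print(lo,k.sum(),np.percentile(X[k],[1,50,99]).round(1),np.percentile(P[...,2][k],[2,50,98]).round(1))
s=get_state()['eef_pos'][:2]*1000-C*1000; print('tcp X',s[0]*np.cos(A)+s[1]*np.sin(A),-s[0]*np.sin(A)+s[1]*np.cos(A))
```

```text
-20 400 [ 61.  105.6 114.5] [158.4 171.3 189.9]
-5 291 [ 61.7  90.6 114.3] [164.5 173.5 189.8]
2 504 [ 63.2  88.4 114.1] [169.3 175.5 189.5]
tcp X 98.31925834546377 -28.799388828498813
```

```bash
python3 -m crank '[[[-1,2,30],0,180],[[-1,2,60],0,180],[[-1,2,85],0,180],[[-1,2,100],0,180],[[-1,2,110],0,180],[[-1,2,117],0,180],[[-1,2,117],0,180]]' 40
python3 -m crank '[[[0,0,0],0,210],[[0,0,0],0,230],[[0,0,0],0,240],[[0,0,0],0,240]]' 40
```

```text
time: 48.6
eef_pos: [0.7395, 0.038, 0.1289]
tcp_rot: [0.64, 0.769, 0.007, 0.008]
contact_force: [9.2, 2.7, 5.7]
opening: 0.293
finger_force: 4.8
time: 49.0
eef_pos: [0.7434, 0.0386, 0.1327]
tcp_rot: [0.64, 0.769, 0.011, 0.012]
contact_force: [12.7, 3.8, 10.2]
opening: 0.114
finger_force: 39.1
```

```bash
python3 w.py w10; python3 -c "
from plant import get_state as g
s=g();print(s['contact_force'],s['wrist_torque'],s['eef_pos'])"
```

```text
[0.72607104 0.10732634 0.30589853] [ 0.08133057 -0.26596791 -0.96054485]
[14.50631504  4.11538114  9.62596857] [ 0.75593472 -2.59940504  0.03604949] [0.7434489  0.03864661 0.13265058]
```

View pics/w10.png

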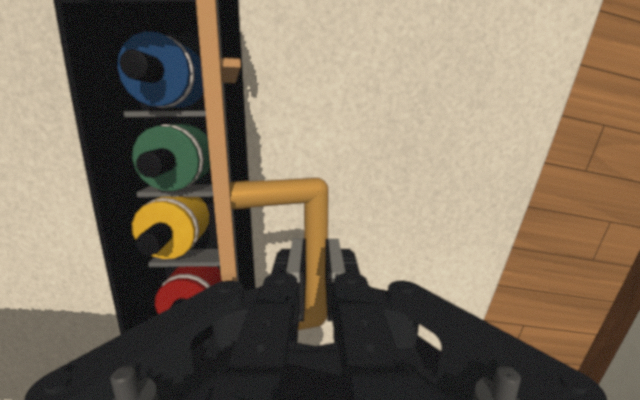

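The bar is only pinched at the tips and the arm is pushed aside, so the flap must have been nudged further back while I placed canisters. I'll measure the bar from this view before regripping.

Run:
```python
from h import *
from t import A,C
P=np.load('wc.npy')*1000
def cf(p): d=p[:2]-C*1000; return np.array([d[0]*np.cos(A)+d[1]*np.sin(A),-d[0]*np.sin(A)+d[1]*np.cos(A),p[2]]).round(1)
for v,u in ((192,245),(190,300),(200,308),(200,316),(200,324),(225,308),(225,316),(225,324),(260,312),(300,312),(100,205),(100,212),(150,215),(150,222)): print(v,u,cf(P[v,u]))
s=get_state(); print('tcp',cf(s['eef_pos']*1000))
```

```text
192 245 [ 81.2   7.  176.9]
190 300 [104.8   6.1 170.5]
200 308 [108.4   1.  169.3]
200 316 [112.1   0.8 168.5]
200 324 [115.8   0.6 168. ]
225 308 [108.3 -11.8 167.8]
225 316 [112.1 -11.2 169.5]
225 324 [116.  -12.1 167.4]
260 312 [110.2 -30.1 168.2]
300 312 [110.1 -52.6 168.5]
100 205 [ 71.3  44.4 188.8]
100 212 [ 73.9  44.3 189.1]
150 215 [ 73.4  26.4 188.9]
150 222 [ 75.4  26.2 186.8]
tcp [111.8 -30.8 132.7]
```

```bash
python3 -m crank '[[[0,5,-6],0,240],[[0,11,-14],0,240],[[0,11,-14],0,230],[[0,11,-14],0,200],[[0,11,-14],0,175],[[0,11,-22],0,175],[[0,11,-30],0,175],[[0,11,-30],0,175]]' 40
python3 t.py c 111.5 -30 111
```

```text
time: 49.85
eef_pos: [0.7452, 0.0387, 0.1554]
tcp_rot: [0.64, 0.769, 0.002, 0.002]
contact_force: [0.1, 0.1, 0.1]
opening: 0.317
finger_force: 0.0
[743.   39.4 111. ] ([1.1, -2.3, 44.4], np.float64(0.0)) tilt [ 5.7e-03 -3.0e-04 -1.0e+00]
```

```bash
python3 -m crank '[[[0,-2.5,8],0,175],[[0,-2.5,16],0,175],[[0,-2.5,24],0,175],[[0,-2.5,30],0,175],[[0,-2.5,30],0,175]]' 40
python3 -c "
import t
from t import *
print(shift(*cad(111.5,-30),111))"
```

```text
time: 50.35
eef_pos: [0.7397, 0.0383, 0.1192]
tcp_rot: [0.64, 0.769, -0.001, -0.002]
contact_force: [-1.0, -0.8, -0.7]
opening: 0.31
finger_force: 0.0
([0.5, 3.4, 8.2], np.float64(0.0))
```

```bash
python3 -m crank '[[[0,2.5,4],0,175],[[0,2.5,8],0,175],[[0,2.5,8],0,175]]' 40
python3 -m crank '[[[0,0,0],0,200],[[0,0,0],0,225],[[0,0,0],0,240],[[0,0,0],0,240]]' 40
```

```text
time: 50.65
eef_pos: [0.7436, 0.0387, 0.1134]
tcp_rot: [0.64, 0.769, 0.0, 0.0]
contact_force: [-0.7, -0.3, -0.8]
opening: 0.315
finger_force: 0.0
time: 51.05
eef_pos: [0.7423, 0.0385, 0.1134]
tcp_rot: [0.64, 0.769, -0.001, -0.001]
contact_force: [-5.2, -1.1, 0.2]
opening: 0.125
finger_force: 39.0
```

```bash
python3 -m crank '[[[0,-7.2,-5.6],0,240],[[0,-14.3,-10],0,240],[[0,-21.6,-13.8],0,240],[[0,-29.3,-17],0,240],[[0,-37.3,-19.5],0,240],[[0,-45.4,-21.2],0,240],[[0,-53.6,-22.3],0,240],[[0,-61.9,-22.6],0,240],[[0,-70.2,-22.2],0,240],[[0,-78.5,-21.1],0,240]]' 50
```

```text
time: 52.05
eef_pos: [0.6702, 0.0251, 0.14]
tcp_rot: [0.64, 0.768, 0.005, 0.005]
contact_force: [6.1, 2.9, 0.5]
opening: 0.123
finger_force: 48.8
```

```bash
python3 -m crank '[[[0,-8.1,1.9],0,240],[[0,-16,4.4],0,240],[[0,-23.7,7.6],0,240],[[0,-31,11.5],0,240],[[0,-38,16],0,240],[[0,-44.6,21],0,240],[[0,-50.7,26.7],0,240],[[0,-56.3,32.8],0,240],[[0,-61.3,39.4],0,240],[[0,-64.9,45],0,240]]' 50
python3 -m crank '[[[0,-1.6,3],0,240],[[0,-3.2,6],0,240],[[0,-3.2,6],0,240]]' 50
```

```text
time: 53.05
eef_pos: [0.6037, 0.0128, 0.095]
tcp_rot: [0.64, 0.769, 0.001, 0.002]
contact_force: [-3.6, 0.9, 8.6]
opening: 0.119
finger_force: 54.8
time: 53.35
eef_pos: [0.5994, 0.0121, 0.0876]
tcp_rot: [0.64, 0.769, 0.0, 0.001]
contact_force: [-4.6, 0.2, 5.4]
opening: 0.117
finger_force: 55.1
```

```bash
python3 -m crank '[[[0,-0.5,2],0,240],[[0,-1,4],0,240],[[0,-1,4],0,240]]' 50; python3 -m crank '[[[0,0,2],0,240],[[0,0,4],0,240],[[0,0,4],0,240]]' 50
```

```text
time: 53.65
eef_pos: [0.5981, 0.0119, 0.085]
tcp_rot: [0.64, 0.769, -0.0, 0.0]
contact_force: [-9.3, 0.6, 12.6]
opening: 0.118
finger_force: 55.8
time: 53.95
eef_pos: [0.598, 0.0118, 0.0844]
tcp_rot: [0.639, 0.769, -0.001, -0.001]
contact_force: [-15.6, 1.0, 26.2]
opening: 0.118
finger_force: 57.8
```

```bash
python3 -m crank '[[[0,2,-3],0,230],[[0,2,-3],0,200],[[0,2,-3],0,180],[[0,2,-3],0,170],[[0,2,-15],0,170],[[0,2,-50],0,170],[[0,2,-100],0,150],[[0,2,-140],0,120],[[0,2,-150],0,100],[[0,2,-150],0,100]]' 40
python3 -m crank '[[[0,0,0],0,100],[[0,0,0],0,100]]'
python3 w.py w11
python3 - <<'E'
from h import *
from t import A,C
P=np.load('wc.npy')*1000; d=P[...,:2]-C*1000; X=d[...,0]*np.cos(A)+d[...,1]*np.sin(A); Y=-d[...,0]*np.sin(A)+d[...,1]*np.cos(A);Z=P[...,2]
for lo in (-45,-15,15,35):
    m=(X>lo)&(X<lo+10)&(Y>35)&(Y<110)&(Z>60)&(Z<130); print(lo,m.sum(),np.median(Z[m]))
E
python3 t.py 604 315 150
```

```text
time: 54.95
eef_pos: [0.6017, 0.0121, 0.2294]
tcp_rot: [0.64, 0.769, 0.002, 0.003]
contact_force: [0.2, -0.4, -0.6]
opening: 0.609
finger_force: 0.0
time: 55.15
eef_pos: [0.5988, 0.0124, 0.223]
tcp_rot: [0.64, 0.769, -0.001, -0.002]
contact_force: [-0.2, -0.5, 0.2]
opening: 0.609
finger_force: 0.0
[0.5880117  0.08133161 0.39678783] [ 0.04510763 -0.26715787 -0.96259648]
-45 912 94.11263945435815
-15 940 94.23440733683103
15 932 94.19944015438116
35 923 94.14954360565054
[604. 315. 150.] ([296.5, 60.3, 73.3], np.float64(0.0)) tilt [-4.8e-03  7.0e-04 -1.0e+00]
```

Flap's top face measures 94 mm across its depth, so it is fully closed. Next I fetch the collar.

```bash
python3 -m crank '[[[20,4,0],0,100],[[55,11,0],0,100],[[98,20,0],0,100],[[141,29,0],0,100],[[184,37,0],0,100],[[225,46,10],0,100],[[262,53,25],0,100],[[287,58,45],0,100],[[296,60,65],0,100],[[296,60,73],0,100]]' 40
python3 -m crank '[[[0,0,20],0,100],[[0,0,40],0,100],[[0,0,50],0,100],[[0,0,50],0,100],[[0,0,50],0,100]]'
cat > col.py <<'E'
from h import *
from t import shift
c=read_camera('wrist'); P=cloud(c)*1000; Z=P[...,2]
near=np.hypot(P[...,0]-604,P[...,1]-316)<45
for n,lo,hi in (('hub',37,44),('flange',6,14)):
    m=near&(Z>lo)&(Z<hi); q=P[m]; print(n,m.sum(),cv2.minEnclosingCircle(np.float32(q[:,:2])),q.mean(0).round(1))
    if n=='hub': k=cv2.minEnclosingCircle(np.float32(q[:,:2]))[0]; print(shift(*k,get_state()['eef_pos'][2]*1000))
print(get_state()['eef_pos'])
E
python3 col.py
```

```text
time: 56.2
eef_pos: [0.6029, 0.315, 0.1479]
tcp_rot: [0.639, 0.769, -0.003, -0.002]
contact_force: [0.1, -1.1, -1.4]
opening: 0.603
finger_force: 0.0
time: 56.7
eef_pos: [0.6059, 0.3138, 0.1034]
tcp_rot: [0.64, 0.768, 0.0, 0.0]
contact_force: [-0.2, -0.9, 0.6]
opening: 0.611
finger_force: 0.0
hub 1063 ((604.4649047851562, 316.0021057128906), 19.942333221435547) [604.6 316.7  39.6]
([2.2, -1.5, -0.0], np.float64(0.0))
flange 1404 ((604.6802368164062, 316.1001281738281), 29.861499786376953) [603.2 325.6   9.8]
[0.60636551 0.31411208 0.10418466]
```

```bash
python3 -m crank '[[[1.2,-2.3,25],0,100],[[1.2,-2.3,50],0,100],[[1.2,-2.3,75],0,100],[[1.2,-2.3,98],0,100],[[1.2,-2.3,112],0,100],[[1.2,-2.3,119],0,100],[[1.2,-2.3,122],0,100],[[1.2,-2.3,122],0,100]]' 40
python3 -m crank '[[[0,0,0],0,125],[[0,0,0],0,140],[[0,0,0],0,150],[[0,0,0],0,160],[[0,0,0],0,160]]' 60
python3 t.py 604.4 316 -19
```

```text
time: 57.55
eef_pos: [0.6038, 0.3152, -0.0182]
tcp_rot: [0.64, 0.769, 0.001, 0.0]
contact_force: [0.1, 0.5, -0.6]
opening: 0.611
finger_force: 0.0
time: 58.05
eef_pos: [0.6041, 0.3154, -0.0174]
tcp_rot: [0.64, 0.769, 0.001, 0.001]
contact_force: [-1.2, -0.6, 6.2]
opening: 0.443
finger_force: 61.3
[604.4 316.  -19. ] ([0.5, 0.4, 1.6], np.float64(0.0)) tilt [ 2.e-03  7.e-04 -1.e+00]
```

```bash
python3 -m crank '[[[0,0,-8],0,160],[[0,0,-28],0,160],[[0,0,-55],0,160],[[0,0,-85],0,160],[[0,0,-115],0,160],[[0,0,-142],0,160],[[0,0,-160],0,160],[[0,0,-168],0,160],[[0,0,-170],0,160],[[0,0,-170],0,160]]' 70
python3 t.py 586 185.1 152
```

```text
time: 59.05
eef_pos: [0.6023, 0.3147, 0.1494]
tcp_rot: [0.64, 0.769, -0.001, -0.001]
contact_force: [-0.4, -0.8, -2.7]
opening: 0.437
finger_force: 70.5
[586.  185.1 152. ] ([-124.5, -39.5, -2.4], np.float64(0.0)) tilt [-2.2e-03 -7.0e-04 -1.0e+00]
```

```bash
python3 -m crank '[[[-8,-3,0],0,160],[[-25,-8,0],0,160],[[-48,-15,0],0,160],[[-72,-23,0],0,160],[[-95,-30,0],0,160],[[-112,-36,0],0,160],[[-122,-39,0],0,160],[[-124.5,-39.5,0],0,160],[[-124.5,-39.5,0],0,160],[[-124.5,-39.5,0],0,160]]' 70
python3 -m crank '[[[0,0,0],0,160],[[0,0,0],0,160],[[0,0,0],0,160]]' 70
python3 - <<'E'
from h import *
from t import shift
print(shift(586,185.1,140)); s=get_state()
c=read_camera('wrist'); P=cloud(c)*1000; Z=P[...,2]
near=np.hypot(P[...,0]-586,P[...,1]-185)<45
h=s['eef_pos'][2]*1000+17.5
m=near&(Z>h+37)&(Z<h+43); q=P[m]; print('hub',h+40,m.sum(),cv2.minEnclosingCircle(np.float32(q[:,:2])),q.mean(0)); 
m=near&(Z>h+7)&(Z<h+13); q=P[m]; print('fl',m.sum(),cv2.minEnclosingCircle(np.float32(q[:,:2])),q.mean(0)); print(s['eef_pos'])
E
```

```text
time: 60.05
eef_pos: [0.5869, 0.186, 0.151]
tcp_rot: [0.64, 0.769, 0.0, -0.0]
contact_force: [0.1, 0.7, -0.9]
opening: 0.436
finger_force: 70.5
time: 60.35
eef_pos: [0.5867, 0.1859, 0.1508]
tcp_rot: [0.639, 0.769, -0.0, -0.0]
contact_force: [-0.3, 0.2, -1.3]
opening: 0.438
finger_force: 70.5
([-0.6, -0.9, 10.8], np.float64(0.1))
hub 208.3338694648644 4089 ((586.5413818359375, 193.240234375), 32.59397506713867) [587.54993933 188.22917614 207.88009652]
fl 2879 ((586.895751953125, 190.48751831054688), 29.333850860595703) [584.91338913 202.31956892 177.99561983]
[0.58674665 0.18589312 0.15083387]
```

```bash
cat > e.py <<'E'
from h import *
from t import A
s=get_state(); c=read_camera('wrist'); P=cloud(c)*1000; h=s['eef_pos'][2]*1000+17.5
ref=s['eef_pos'][:2]*1000; d=P[...,:2]-ref; X=d[...,0]*np.cos(A)+d[...,1]*np.sin(A); Y=-d[...,0]*np.sin(A)+d[...,1]*np.cos(A);Z=P[...,2]-h
for n,a,b,r in (('flange',8,13,30),('hub',36.5,42,20),):
    m=(Z>a)&(Z<b)&(Y>r*.4)&(np.hypot(X,Y)<r+8); pts=np.c_[X[m],Y[m]]
    # outer rim: max radius per angular bin, then least squares circle centre
    an=np.degrees(np.arctan2(pts[:,1],pts[:,0])); rim=np.array([pts[an.astype(int)//5==k][np.argmax(np.hypot(*pts[an.astype(int)//5==k].T))] for k in range(8,28) if (an.astype(int)//5==k).sum()>3])
    from scipy.optimize import least_squares
    f=least_squares(lambda p:np.hypot(rim[:,0]-p[0],rim[:,1]-p[1])-r,[0,0],loss='soft_l1')
    cx,cy=f.x; print(n,len(rim),'centre rel TCP (caddy axes)',f.x.round(2),'rms',np.sqrt((f.fun**2).mean()).round(2),'world',(ref+[cx*np.cos(A)-cy*np.sin(A),cx*np.sin(A)+cy*np.cos(A)]).round(1), 'z',np.median(P[...,2][m]).round(1))
E
python3 e.py
```

```text
flange 20 centre rel TCP (caddy axes) [ 1.32 -0.13] rms 0.21 world [588.1 185.9] z 178.1
hub 20 centre rel TCP (caddy axes) [1.26 0.15] rms 0.19 world [588.  186.1] z 207.8
```

```bash
python3 -m crank '[[[0,-1.4,0],0,160],[[0,-1.4,8],0,160],[[0,-1.4,16],0,160],[[0,-1.4,24],0,160],[[0,-1.4,30],0,160],[[0,-1.4,30],0,160]]' 70
python3 -m crank '[[[0,0,5],0,160],[[0,0,10],0,160],[[0,0,15],0,160],[[0,0,15],0,160]]' 70
```

```text
time: 61.05
eef_pos: [0.5843, 0.1849, 0.119]
tcp_rot: [0.64, 0.769, -0.001, -0.001]
contact_force: [-0.0, -0.3, -1.9]
opening: 0.443
finger_force: 70.5
time: 61.45
eef_pos: [0.5847, 0.185, 0.1048]
tcp_rot: [0.64, 0.769, -0.001, -0.001]
contact_force: [-0.3, -0.6, -2.6]
opening: 0.441
finger_force: 70.5
```

```bash
python3 -m crank '[[[0,0,7],0,160],[[0,0,14],0,160],[[0,0,20],0,160],[[0,0,24],0,160],[[0,0,24],0,160]]' 70
python3 -m crank '[[[0,0,1.5],0,160],[[0,0,3],0,160],[[0,0,3],0,160]]' 70
```

```text
time: 61.95
eef_pos: [0.5847, 0.185, 0.0807]
tcp_rot: [0.64, 0.769, -0.001, -0.001]
contact_force: [-0.2, -0.4, -1.7]
opening: 0.444
finger_force: 70.5
time: 62.25
eef_pos: [0.5854, 0.1851, 0.0789]
tcp_rot: [0.64, 0.769, 0.0, 0.0]
contact_force: [1.0, -0.1, -2.4]
opening: 0.439
finger_force: 70.5
```

```bash
python3 -m crank '[[[0,0,1.5],0,160],[[0,0,2.5],0,160],[[0,0,2.5],0,160]]' 70
python3 e.py
python3 -m crank '[[[0,0,0],0,140],[[0,0,0],0,120],[[0,0,0],0,100],[[0,0,0],0,90],[[0,0,0],0,90],[[0,0,-10],0,90],[[0,0,-40],0,90],[[0,0,-80],0,90],[[0,0,-120],0,90],[[0,0,-140],0,90]]' 40
python3 -m crank '[[[0,0,0],0,90],[[0,0,0],0,90],[[0,0,0],0,90]]' 40
python3 w.py w12; python3 c.py
python3 - <<'E'
from h import *
P=np.load('wc.npy')*1000; d=np.hypot(P[...,0]-586.5,P[...,1]-185.7)
m=(d>22)&(d<28)&(P[...,2]>98); q=P[m]; A=np.c_[q[:,:2]-q[:,:2].mean(0),np.ones(len(q))]; print('flange top',len(q),np.median(q[:,2]),np.linalg.lstsq(A,q[:,2],rcond=None)[0])
E
```

```text
time: 62.55
eef_pos: [0.5856, 0.1852, 0.0767]
tcp_rot: [0.64, 0.769, 0.0, 0.0]
contact_force: [-0.3, 0.1, -1.6]
opening: 0.443
finger_force: 70.5
flange 20 centre rel TCP (caddy axes) [ 1.12 -0.1 ] rms 0.23 world [586.7 185.3] z 103.9
hub 20 centre rel TCP (caddy axes) [1.16 0.09] rms 0.21 world [586.7 185.5] z 133.6
time: 63.6
eef_pos: [0.5874, 0.1855, 0.2224]
tcp_rot: [0.64, 0.769, 0.003, 0.003]
contact_force: [-0.9, -0.3, -0.1]
opening: 0.65
finger_force: 0.0
time: 63.9
eef_pos: [0.5842, 0.1849, 0.214]
tcp_rot: [0.64, 0.769, -0.001, -0.001]
contact_force: [-0.1, 1.0, -0.5]
opening: 0.648
finger_force: 0.0
[0.57317552 0.25404936 0.38770113] [ 0.04609977 -0.26841126 -0.96220071]
1137 ((586.892822265625, 186.03536987304688), 19.934518814086914) [586.54650546 187.19274393] 0.13350683679523973
342 ((586.54296875, 185.78260803222656), 9.316020011901855) [586.72906422 185.89001257] 0.13863437927776923
flap ((618.7328491210938, 111.04473114013672), (104.0658187866211, 224.6638946533203), 10.423094749450684) [[547.2359619140625, 212.10948181152344], [587.881103515625, -8.847150802612305], [690.229736328125, 9.97998046875], [649.5845947265625, 230.93661499023438]]
flange top 7960 332.6880576140169 [ -0.47046043   4.59894343 307.42802536]
```

View pics/w12.png

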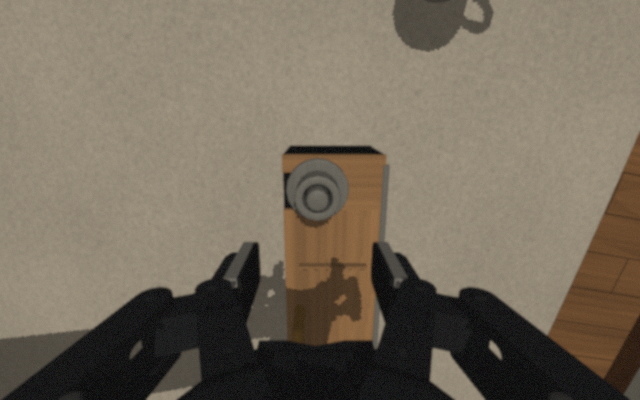

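The collar sits flat over the post at (317,190): hub top at 133.5 mm, as at the start, and flange top at 104 mm on the closed flap. The robot is clear, so I'm handing in.

```bash
python3 -c "
from plant import ctrl; print(ctrl.sign_off())"
```

```text
the job is handed in; nothing more can be done
None
```

The job is handed in: all four canisters stand upright, one to a well, the flap is fully shut, and the collar is seated flat over the post; the flap got nudged back to about 1.8 rad while open.

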